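Fetch the sample tube from behind the bypass doors

TASK

The white sample case on the bench has two see-through sliding doors in its top that bypass each other. Slide open the door over the compartment with the big 50 ml tube, take the tube out and lay it flat and lengthwise in the little green tray, then slide both doors fully shut. Leave everything else, in the case and on the bench, where it is.

Things in the scene. Friction and masses are not known exactly. Their poses are not given: they have to be found in the camera images.
- case: White fixed case, 214 (x) x 404 (y) x 110 mm high; origin at the centre of its underside; x to its back, y to its left seen from the robot. Compartments left (+y) and right (-y), each 190 x 190 mm, split by an 8 mm partition at y = 0; inner floor z = 50, walls up to 93, tracks along front and back edges up to 110 mm. Two level doors on top slide along y; only one side can be open at a time.
- upper_door (a joint): Slide (m) of the upper, blue-trimmed door over the left compartment, 204 mm wide: 0 shut, 0.155 fully open, moved to the case's -y, over the lower door. Its edge then meets the lower door's knob and pushes that door home. Fully open, the outer 155 mm of the compartment are free. Friction about 1.5 N, no spring; may start ajar.
- lower_door (a joint): Slide (m) of the lower, orange-trimmed door over the right compartment, 204 mm wide: 0 shut, 0.155 fully open, moved to the case's +y, under the upper door. Its knob then meets the upper door's edge and pushes that door home. Fully open, the outer 155 mm of the compartment are free. Friction about 1.5 N, no spring; may start ajar.
- upper_door_knob (a point): Point on the axis of the upper door's upright black knob, near the door's outer front corner, 10 mm below the knob's top. Knob 17 mm diameter (foot flange 24 mm), top at z = 130.5 mm; the door's top face is at z = 106.5 mm. Axes as the case's.
- lower_door_knob (a point): Point on the axis of the lower door's upright black knob, near the door's outer front corner, 10 mm below the knob's top. Knob 17 mm diameter (foot flange 24 mm), top at z = 130.5 mm; the door's top face is at z = 98.5 mm, but the upper door (top 106.5 mm) comes beside the knob when open. Axes as the case's.
- tube_mid (a point): Centre of the sample tube: a lying translucent 50 ml tube with a blue screw cap, 34 mm thick and high, 116 mm long (along its own y), about 60 g, does not roll. It starts on the floor of the left or the right compartment, lying roughly front to back, at the middle of the part that its door frees.
- tube_tray: Green rectangular tray for one tube, fixed on the bench: 74 (x) x 148 (y, its length) x 10 mm high, walls 4 mm, inside 66 x 140 mm, inner floor at z = 4 mm; origin at the centre of its underside.
- bottle_mid (a point): Centre of a small bottle with blue cap, 43 mm diameter, 86 mm high, standing at the robot's end of the tray; not to be moved.
- timer_mid (a point): Centre of a small white timer, 64 x 66 x 19 mm, on the bench between case and tray; not to be moved.
- box_mid (a point): Centre of a blue-lidded box, 70 (x) x 103 (y) x 48 mm, on the bench at the left before the case; not to be moved.
- rack_mid (a point): Centre of a clear grid rack, 68 (x) x 98 (y) x 22 mm, in the compartment without the tube; stays there.
- amber_mid (a point): Centre of an orange-brown microtube, 13 x 41 x 13 mm, lying in the left compartment next to the partition; stays there.
- green_mid (a point): Centre of a green microtube, 13 x 41 x 13 mm, lying in the right compartment next to the partition; stays there.

How it is judged:
By the outcome, as a careful person would: the job done as asked, in the order asked, and still so for the second after the job is handed in, with the robot touching nothing.
It also fails if it takes over 70 s, if anything falls off the work surface, if the arm or the gripper's body presses on something with over 40 N, if the wrist force passes 120 N, or if a joint passes its speed limit or range.

ROBOT

A 7-joint arm with a two-finger parallel gripper is mounted at the origin on a cart in front of the work surface, level with it; the furniture and walls round the work are solid. World frame = base frame: x ahead of the robot, y to its left, z up, the work surface at z = 0. Lengths are in m, angles in rad, forces in N, time in s.
With the tool pointing down it reaches from about 0.425 to 1.025 m from the base axis. Payload 9.4 kg.
Tool frame: the origin (TCP) lies between the finger pads; the fingertips stand 25 mm ahead of it and the grasp point (between the pads) lies 6 mm ahead of it; x points along the fingers, y is the direction in which the jaws open and shut, and the axes are right-handed (so a half turn about x gives the same grasp; the last joint's range is limited). The gripper opens to 93 mm and grips with 3 to 60 N. Pads are 15 mm wide; open, the fingers measure 128 mm over their backs; the gripper's body (75 mm by 188 mm) begins 65 mm behind the grasp point.
Start: joints at [1.04, 0.599, -0.003, 1.599, 0.002, 0.943, -0.08], TCP at [0.318, -0.652, 0.244] pointing down, gripper open.
Joint ranges: [-2.57, 2.57], [-0.35, 1.97], [-1.29, 1.29], [0.11, 2.56], [-1.05, 4.19], [0.11, 1.86], [-2.63, 2.63]. Speed limits (rad/s): [2.22, 2.22, 3.01, 3.01, 3.14, 3.14, 3.14].

INTERFACE

Orientations are given as a unit quaternion [x, y, z, w].
In Python, from plant import telemetry, cams, hand_in gives the robot as it stands. The module is installed in compiled form; this text tells all that it offers.
- The arm moves only by the tool apply_moves, never from a script. Its argument "rows" is a list of rows, each an object of numbers: "fingers": the finger opening in mm, from 0 to 93; "dx", "dy", "dz": the shift along the world's x, y, z in mm; "wx", "wy", "wz": the turn, a rotation vector about the world's x, y, z in degrees. In form: [{"fingers": .., "dx": .., "dy": .., "dz": .., "wx": .., "wy": .., "wz": ..}, ...]. A call has 1 to 12 rows; each row is the pose to reach, as a shift and turn from the pose measured when the call began; what a row does not reach only later rows make up. A row lasts 1/10 s, in which the tool goes at most 50 mm and 8.59 degrees, less where a joint would pass 70% of its speed; a pose out of reach is approached as far as the arm can. A call with a gripper value outside its range is refused whole. The fingers move at their own pace and stop on an object; "squeeze" is the grip in N (left out, the last holds). Time passes only in rows, so rows that repeat a pose let the fingers close. It gives the time, the measured TCP pose, the force and the opening at its end, in the units of the state.
- telemetry.read_state(): the state, without advancing time (a new reading comes with each control period).
- cams.read_camera(name): name is "side" or "top" or "wrist"; returns a dict with "pixels" (480x640x3 uint8, red, green, blue), "range_z" (480x640 float32, m along the optical axis (not along the pixel's ray), 0 where there is no reading), "fovy" (degrees; the focal length in pixels is half the picture's height over the tangent of half this angle, whatever the lens; pixels are square), "cx", "cy" (the principal point, pixels), "dist" ([k1, k2, p1, p2, k3] as OpenCV has them; the pictures are not rectified), "rvec" (rotation vector, rad) and "tvec" (3), from world to camera coordinates, as OpenCV has them. Camera axes: x right, y down, z forward; pixel columns grow to the right and rows downward; lengths in m; the calibration is good to about 2 mm. A picture is of the moment at which its call begins.
- hand_in(): hands the job in, once; it reports no verdict.
The state is a dict: "time_s": time; "q": joint angles; "joint_vel": joint speeds; "joint_efforts": joint torques, N m; "eef_pos": TCP position; "ee_rot": TCP orientation; "wrist_force": force on the tool from outside, world axes, zero at the start; "ft_torque": the same for the moment, N m; "opening": finger opening in m.
Only numpy, scipy, OpenCV 4.12 (cv2) and the standard library are available. Lean on these libraries where they do the work, as an engineer would, in place of code of your own. Each camera call takes 0.05 s, during which the arm holds its last target.

## Working session

There is one attempt and no reset: what is moved stays moved. The work goes in short steps, Python scripts to look and compute and a tool call to move; the robot and the scene stay as the last step left them, time stands still between calls to the robot, and variables do not carry over. Pictures are saved under pics/ and viewed, and the job is handed in when it is done.

Besides the shell and the picture viewer there is one more tool, called after "Request:" as name(argument=value, ...), one argument or row to a line, values as JSON. apply_moves: Moves the arm, as the interface text tells. Its arguments: {"type":"object","properties":{"rows":{"type":"array"},"squeeze":{"type":"number"}},"required":["rows"]}

```bash
mkdir -p pics
python3 - <<'E'
from plant import telemetry, cams
import cv2, pickle
s=telemetry.read_state(); print(s)
for n in ["top","side"]:
    c=cams.read_camera(n); pickle.dump(c,open(f"{n}0.pkl","wb"))
    cv2.imwrite(f"pics/{n}0.png",c["pixels"][:,:,::-1]); print(n,{k:c[k] for k in c if k not in("pixels","range_z")})
E
```

```text
{'time_s': 0.0, 'q': array([ 1.04029951,  0.6001112 , -0.00253239,  1.60014017,  0.00177426,
        0.94285623, -0.07981418]), 'joint_vel': array([-0.00078025,  0.0004557 , -0.0010455 , -0.00113383,  0.00074092,
        0.000268  , -0.00055588]), 'joint_efforts': array([-2.18943374e-04, -7.65053058e+01,  1.49760850e+00, -2.52343208e+01,
       -5.22380322e-02,  1.70031656e-02,  1.34208963e-04]), 'eef_pos': array([ 0.3176184 , -0.65122868,  0.24276645]), 'ee_rot': array([-0.68881812, -0.15958463,  0.68914385, -0.15856578]), 'wrist_force': array([ 0.46440583, -1.32067644,  0.65966736]), 'ft_torque': array([-0.00240243, -0.01831232, -0.00290962]), 'opening': 0.09275810151532306}
top {'fovy': 55.94202568882101, 'cx': 321.0375350106473, 'cy': 238.6845784556863, 'dist': array([0.00772082, 0.        , 0.        , 0.        , 0.        ]), 'rvec': array([ 2.12438837, -2.15864371,  0.15898798]), 'tvec': array([-0.06959146,  0.48145866,  1.29482145])}
side {'fovy': 54.0199854328034, 'cx': 323.92220948709104, 'cy': 240.14433361238932, 'dist': array([0.02643079, 0.        , 0.        , 0.        , 0.        ]), 'rvec': array([ 1.08898894, -2.35532094,  1.02871037]), 'tvec': array([0.22817196, 0.37348323, 1.00547502])}
```

View pics/top0.png

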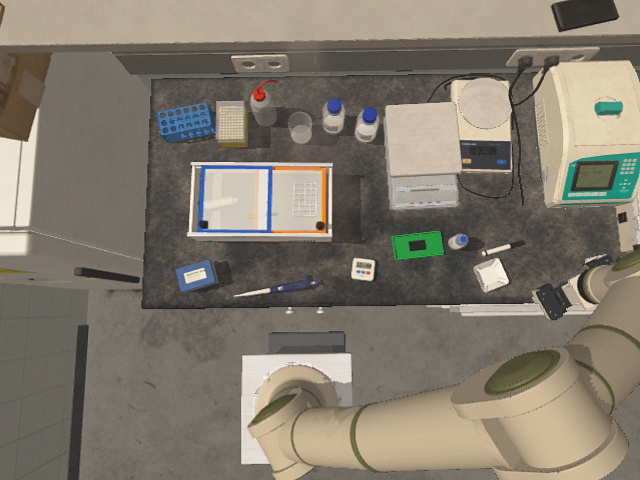

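View pics/side0.png

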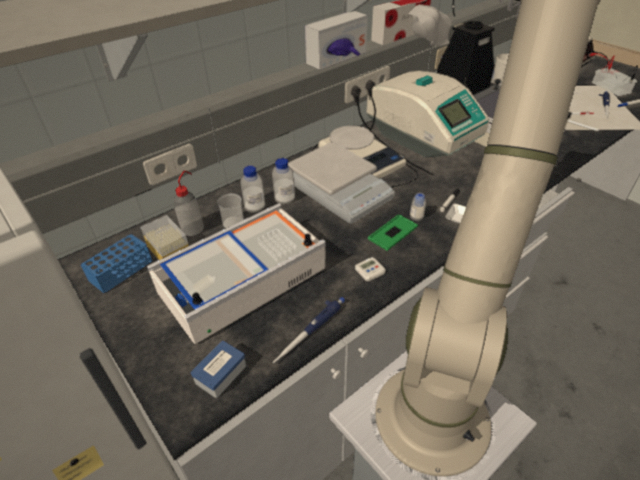

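```bash
cat > h.py <<'E'
import numpy as np, cv2, pickle
from scipy.spatial.transform import Rotation as R
def K(c):
    f=240/np.tan(np.radians(c["fovy"]/2)); return np.array([[f,0,c["cx"]],[0,f,c["cy"]],[0,0,1]])
def ray(c,uv):
    p=cv2.undistortPoints(np.array(uv,float).reshape(-1,1,2),K(c),c["dist"]).reshape(-1,2)
    Rm=cv2.Rodrigues(c["rvec"])[0]; o=-Rm.T@c["tvec"]
    return o,(np.c_[p,np.ones(len(p))])@Rm
def onz(c,uv,z):
    o,d=ray(c,uv); return o+d*((z-o[2])/d[:,2])[:,None]
def proj(c,P):
    return cv2.projectPoints(np.array(P,float).reshape(-1,1,3),c["rvec"],c["tvec"],K(c),c["dist"])[0].reshape(-1,2)
def grab(n,tag=None,save=None,crop=None,sc=1):
    from plant import cams
    c=cams.read_camera(n)
    if tag: pickle.dump(c,open(tag+".pkl","wb"))
    if save: show(c,save,crop,sc)
    return c
def show(c,name,crop=None,sc=1):
    im=c["pixels"][:,:,::-1]
    if crop: x0,y0,x1,y1=crop; im=im[y0:y1,x0:x1]
    cv2.imwrite("pics/"+name+".png",cv2.resize(im,None,fx=sc,fy=sc,interpolation=cv2.INTER_CUBIC))
def mid(c,mask,z,roi=None):
    pass
E
python3 - <<'E'
from h import *
c=pickle.load(open("top0.pkl","rb")); show(c,"top0z",(180,155,340,245),5)
show(c,"top0y",(340,200,520,300),4)
s=pickle.load(open("side0.pkl","rb")); show(s,"side0z",(140,195,340,345),4)
E
```

```text
(no output)
```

View pics/top0z.png

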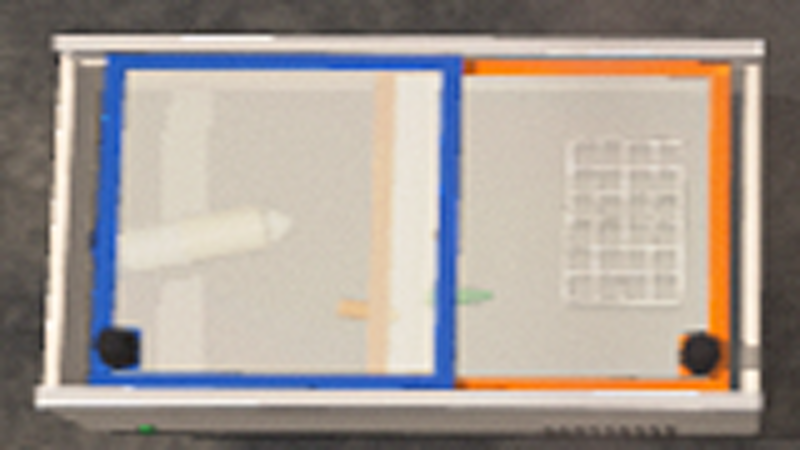

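View pics/top0y.png

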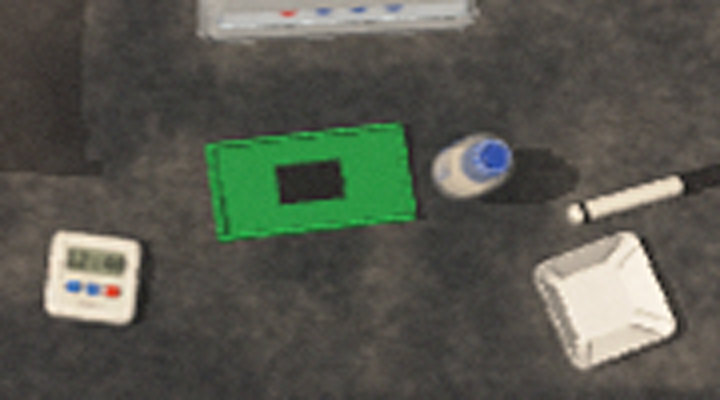

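View pics/side0z.png

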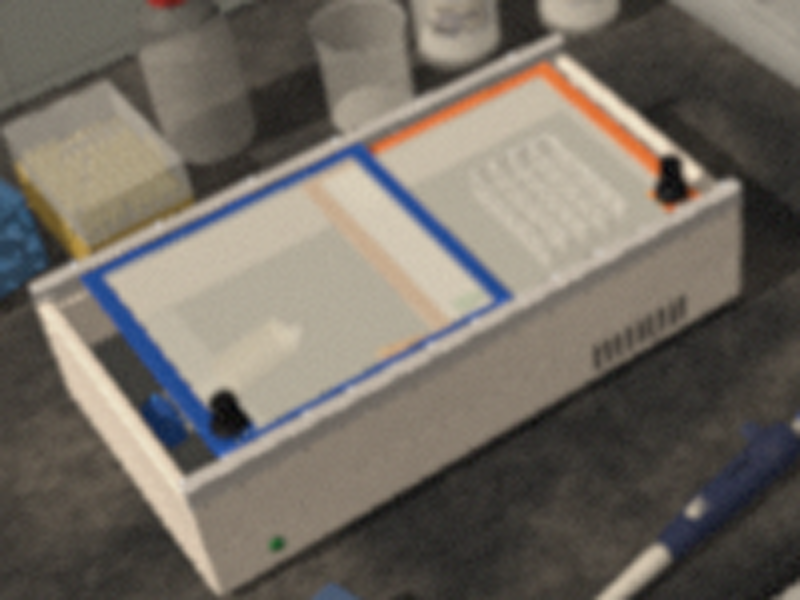

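Run:
```python
from h import *
c=pickle.load(open("top0.pkl","rb"))
z=lambda l:np.array([(u/5+180-.4,v/5+155-.4) for u,v in l])
P=onz(c,z([(52,38),(765,42),(763,405),(37,405)]),.110); print("case",P.round(4))
print(np.linalg.norm(np.diff(P,axis=0),axis=1), P.mean(0), np.degrees(np.arctan2(-(P[0]-P[1])[0],(P[0]-P[1])[1])), np.degrees(np.arctan2(-(P[3]-P[2])[0],(P[3]-P[2])[1])))
print("knobs", onz(c,z([(117,346),(700,352)]),.1305))
s=pickle.load(open("side0.pkl","rb"))
y=lambda l:np.array([(u/4+140-.4,v/4+195-.4) for u,v in l])
print("knobs side", onz(s,y([(228,402),(671,163)]),.1305))
print("case side", onz(s,y([(36,290),(560,42),(738,183),(186,488)]),.110))
w=lambda l:np.array([(u/4+340-.4,v/4+200-.4) for u,v in l])
T=onz(c,w([(205,144),(403,123),(415,218),(219,240)]),.010); print("tray",T,T.mean(0),np.linalg.norm(np.diff(T,axis=0),axis=1),[np.degrees(np.arctan2(-(a-b)[0],(a-b)[1])) for a,b in((T[0],T[1]),(T[3],T[2]))])
print("tube tip/left, floor+17mm", onz(c,z([(288,222),(120,250)]),.067))
print("timer",onz(c,w([(93,278)]),.019),"bottle cap",onz(c,w([(492,158)]),.086))
```

```text
case [[ 0.696   0.2932  0.11  ]
 [ 0.6868 -0.1138  0.11  ]
 [ 0.4772 -0.1086  0.11  ]
 [ 0.4838  0.2957  0.11  ]]
[0.40707988 0.20967364 0.40433316] [0.58597997 0.09161046 0.11      ] -1.2880853264881398 -0.9349689165442091
knobs [[ 0.51262913  0.24644627  0.1305    ]
 [ 0.50402879 -0.07408685  0.1305    ]]
knobs side [[ 0.51033638  0.25105295  0.1305    ]
 [ 0.50463094 -0.07153289  0.1305    ]]
case side [[ 0.69010489  0.29121805  0.11      ]
 [ 0.67818148 -0.10624479  0.11      ]
 [ 0.47822892 -0.10658423  0.11      ]
 [ 0.4870838   0.29476249  0.11      ]]
tray [[ 0.49023861 -0.28714011  0.01      ]
 [ 0.50378768 -0.43646086  0.01      ]
 [ 0.43181521 -0.44141151  0.01      ]
 [ 0.4176713  -0.29473886  0.01      ]] [ 0.4608782  -0.36493783  0.01      ] [0.14993419 0.07214254 0.14735303] [np.float64(5.184709850883471), np.float64(5.508103026443754)]
tube tip/left, floor+17mm [[0.59666855 0.16534282 0.067     ]
 [0.58155022 0.26296863 0.067     ]]
timer [[ 0.39007982 -0.19926273  0.019     ]] bottle cap [[ 0.46500066 -0.47763062  0.086     ]]
```

Run:
```python
from h import *
from plant import telemetry
s=telemetry.read_state(); M=R.from_quat(s["ee_rot"]).as_matrix(); print(M.round(3))
c=pickle.load(open("top0.pkl","rb"))
# depth -> heightmap, print max height in grid around tray & balance
v,u=np.mgrid[0:480,0:640]; uv=np.c_[u.ravel(),v.ravel()]
o,d=ray(c,uv); r=c["range_z"].ravel(); Rm=cv2.Rodrigues(c["rvec"])[0]
P=o+d*r[:,None]; ok=r>0
def h(x0,x1,y0,y1):
    m=ok&(P[:,0]>x0)&(P[:,0]<x1)&(P[:,1]>y0)&(P[:,1]<y1); return P[m,2].max().round(3) if m.any() else None
for x in np.arange(.40,.80,.04): print(round(x,2),[h(x,x+.04,y,y+.05) for y in np.arange(-.6,.35,.05)])
# precise angle
t=np.degrees(np.arctan2(-M[0,1],M[1,1])); print("yaw of tool y",t)
```

```text
[[-0.001  0.438 -0.899]
 [ 0.001 -0.899 -0.438]
 [-1.    -0.001  0.   ]]
0.4 [np.float64(0.023), np.float64(0.014), np.float64(0.008), np.float64(0.017), np.float64(0.014), np.float64(0.017), np.float64(0.013), np.float64(0.022), np.float64(0.023), np.float64(0.006), np.float64(0.007), np.float64(0.009), np.float64(0.009), np.float64(0.01), np.float64(0.008), np.float64(0.01), np.float64(0.052), np.float64(0.056), np.float64(0.054)]
0.44 [np.float64(0.019), np.float64(0.009), np.float64(0.089), np.float64(0.013), np.float64(0.013), np.float64(0.013), np.float64(0.014), np.float64(0.007), np.float64(0.007), np.float64(0.111), np.float64(0.116), np.float64(0.115), np.float64(0.114), np.float64(0.112), np.float64(0.111), np.float64(0.009), np.float64(0.01), np.float64(0.008), np.float64(0.008)]
0.48 [np.float64(0.007), np.float64(0.008), np.float64(0.081), np.float64(0.015), np.float64(0.016), np.float64(0.015), np.float64(0.02), np.float64(0.006), np.float64(0.007), np.float64(0.113), np.float64(0.134), np.float64(0.116), np.float64(0.115), np.float64(0.116), np.float64(0.117), np.floa
[... 1957 characters left out ...]
loat64(0.662), np.float64(0.662), np.float64(0.661), np.float64(0.662), np.float64(0.662), np.float64(0.662), np.float64(0.661), np.float64(0.662), np.float64(0.662), np.float64(0.661), np.float64(0.662), np.float64(0.662), np.float64(0.662), np.float64(0.662), np.float64(0.662), np.float64(0.662)]
0.76 [np.float64(0.672), np.float64(0.671), np.float64(0.671), np.float64(0.662), np.float64(0.661), np.float64(0.662), np.float64(0.661), np.float64(0.661), np.float64(0.662), np.float64(0.662), np.float64(0.662), np.float64(0.662), np.float64(0.662), np.float64(0.661), np.float64(0.662), np.float64(0.661), np.float64(0.662), np.float64(0.662), np.float64(0.662)]
yaw of tool y -153.99938943040948
```

Request:
apply_moves(
  rows=[
    {"fingers": 60, "dx": 20, "dy": 40, "dz": 5, "wz": 5},
    {"fingers": 60, "dx": 40, "dy": 80, "dz": 5, "wz": 12},
    {"fingers": 60, "dx": 62, "dy": 125, "dz": 5, "wz": 20},
    {"fingers": 60, "dx": 84, "dy": 170, "dz": 5, "wz": 28},
    {"fingers": 60, "dx": 106, "dy": 215, "dz": 5, "wz": 36},
    {"fingers": 60, "dx": 128, "dy": 260, "dz": 5, "wz": 44},
    {"fingers": 60, "dx": 150, "dy": 305, "dz": 5, "wz": 52},
    {"fingers": 60, "dx": 165, "dy": 350, "dz": 5, "wz": 60},
    {"fingers": 60, "dx": 180, "dy": 395, "dz": 5, "wz": 63},
    {"fingers": 60, "dx": 190, "dy": 440, "dz": 5, "wz": 63},
    {"fingers": 60, "dx": 195, "dy": 485, "dz": 5, "wz": 63},
    {"fingers": 60, "dx": 195, "dy": 530, "dz": 5, "wz": 63},
  ],
  squeeze=10,
)

```text
invalid input
```

Request:
apply_moves(
  rows=[
    {"fingers": 60, "dx": 20, "dy": 40, "dz": 5, "wx": 0, "wy": 0, "wz": 5},
    {"fingers": 60, "dx": 62, "dy": 125, "dz": 5, "wx": 0, "wy": 0, "wz": 20},
    {"fingers": 60, "dx": 106, "dy": 215, "dz": 5, "wx": 0, "wy": 0, "wz": 36},
    {"fingers": 60, "dx": 150, "dy": 305, "dz": 5, "wx": 0, "wy": 0, "wz": 52},
    {"fingers": 60, "dx": 180, "dy": 395, "dz": 5, "wx": 0, "wy": 0, "wz": 63},
    {"fingers": 60, "dx": 190, "dy": 440, "dz": 5, "wx": 0, "wy": 0, "wz": 63},
    {"fingers": 60, "dx": 195, "dy": 485, "dz": 5, "wx": 0, "wy": 0, "wz": 63},
    {"fingers": 60, "dx": 195, "dy": 530, "dz": 5, "wx": 0, "wy": 0, "wz": 63},
    {"fingers": 60, "dx": 195, "dy": 570, "dz": 5, "wx": 0, "wy": 0, "wz": 63},
    {"fingers": 60, "dx": 195, "dy": 610, "dz": 5, "wx": 0, "wy": 0, "wz": 63},
  ],
  squeeze=10,
)

```text
time_s: 1.1
eef_pos: [0.488, -0.188, 0.2477]
ee_rot: [-0.504, -0.496, 0.505, -0.495]
wrist_force: [0.9, 0.1, 0.1]
opening: 0.0599
```

Request:
apply_moves(
  rows=[
    {"fingers": 60, "dx": 20, "dy": 40, "dz": 0, "wx": 0, "wy": 0, "wz": 0},
    {"fingers": 60, "dx": 30, "dy": 85, "dz": 0, "wx": 0, "wy": 0, "wz": 0},
    {"fingers": 60, "dx": 30, "dy": 130, "dz": 0, "wx": 0, "wy": 0, "wz": 0},
    {"fingers": 60, "dx": 30, "dy": 175, "dz": 0, "wx": 0, "wy": 0, "wz": 0},
    {"fingers": 60, "dx": 30, "dy": 220, "dz": 0, "wx": 0, "wy": 0, "wz": 0},
    {"fingers": 60, "dx": 28, "dy": 265, "dz": 0, "wx": 0, "wy": 0, "wz": 0},
    {"fingers": 60, "dx": 26, "dy": 310, "dz": 0, "wx": 0, "wy": 0, "wz": 0},
    {"fingers": 60, "dx": 24, "dy": 355, "dz": 0, "wx": 0, "wy": 0, "wz": 0},
    {"fingers": 60, "dx": 23, "dy": 400, "dz": 0, "wx": 0, "wy": 0, "wz": 0},
    {"fingers": 60, "dx": 23, "dy": 437, "dz": 0, "wx": 0, "wy": 0, "wz": 0},
    {"fingers": 60, "dx": 23, "dy": 437, "dz": 0, "wx": 0, "wy": 0, "wz": 0},
    {"fingers": 60, "dx": 23, "dy": 437, "dz": 0, "wx": 0, "wy": 0, "wz": 0},
  ],
)

```text
time_s: 2.3
eef_pos: [0.5105, 0.2495, 0.2472]
ee_rot: [-0.503, -0.497, 0.505, -0.496]
wrist_force: [0.5, -1.1, -0.4]
opening: 0.06
```

Run:
```python
from h import *
from plant import telemetry
w=grab("wrist","w1","w1"); c=grab("top","t1","t1",(160,140,360,290),4)
s=telemetry.read_state(); M=R.from_quat(s["ee_rot"]).as_matrix();print(s["eef_pos"],np.degrees(np.arctan2(-M[0,1],M[1,1])),s["q"].round(2))
```

```text
[0.51101295 0.24748376 0.24734824] -91.08118850865621 [-0.26  0.43 -0.41  1.94  0.23  0.81 -0.81]
```

View pics/w1.png

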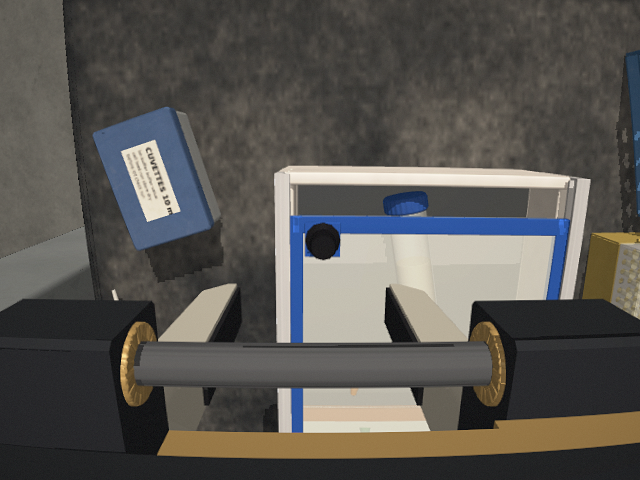

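View pics/t1.png

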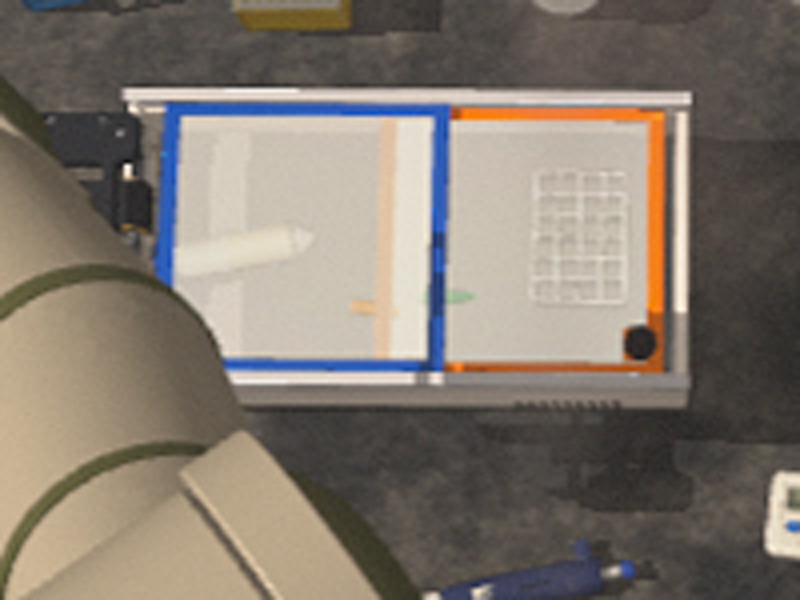

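Run:
```python
from h import *
w=pickle.load(open("w1.pkl","rb"))
print("knob",onz(w,[(323,238)],.1305))
print("case corners",onz(w,[(276,172),(588,180)],.110))
print("cap end", onz(w,[(406,193)],.067))
g=cv2.cvtColor(w["pixels"],cv2.COLOR_RGB2GRAY); bm=(g<45).astype(np.uint8); bm[280:]=0
n,l,st,ce=cv2.connectedComponentsWithStats(bm[200:280,290:360]); print(st,ce+[290,200])
```

```text
knob [[0.51740421 0.25695357 0.1305    ]]
case corners [[0.48789689 0.29657273 0.11      ]
 [0.6983626  0.29023171 0.11      ]]
cap end [[0.5818489  0.27677931 0.067     ]]
[[   0    0   70   80 4640]
 [  16   23   34   37  960]] [[324.95086207 239.27715517]
 [322.32083333 240.57708333]]
```

Request:
apply_moves(
  rows=[
    {"fingers": 60, "dx": 3, "dy": 4, "dz": -35, "wx": 0, "wy": 0, "wz": 0},
    {"fingers": 60, "dx": 3, "dy": 4, "dz": -70, "wx": 0, "wy": 0, "wz": 0},
    {"fingers": 60, "dx": 3, "dy": 4, "dz": -95, "wx": 0, "wy": 0, "wz": 0},
    {"fingers": 60, "dx": 3, "dy": 4, "dz": -107, "wx": 0, "wy": 0, "wz": 0},
    {"fingers": 10, "dx": 3, "dy": 4, "dz": -107, "wx": 0, "wy": 0, "wz": 0},
    {"fingers": 10, "dx": 3, "dy": 4, "dz": -107, "wx": 0, "wy": 0, "wz": 0},
    {"fingers": 10, "dx": 3, "dy": 4, "dz": -107, "wx": 0, "wy": 0, "wz": 0},
    {"fingers": 10, "dx": 3, "dy": 4, "dz": -107, "wx": 0, "wy": 0, "wz": 0},
    {"fingers": 10, "dx": 3, "dy": 4, "dz": -107, "wx": 0, "wy": 0, "wz": 0},
  ],
)

```text
time_s: 3.3
eef_pos: [0.5144, 0.2516, 0.1412]
ee_rot: [-0.504, -0.495, 0.505, -0.495]
wrist_force: [-0.2, 0.4, 1.1]
opening: 0.0243
```

Run:
```python
from h import *
w=grab("wrist","w2","w2");s=grab("side","s2","s2",(120,150,360,330),3.3)
```

```text
(no output)
```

View pics/w2.png

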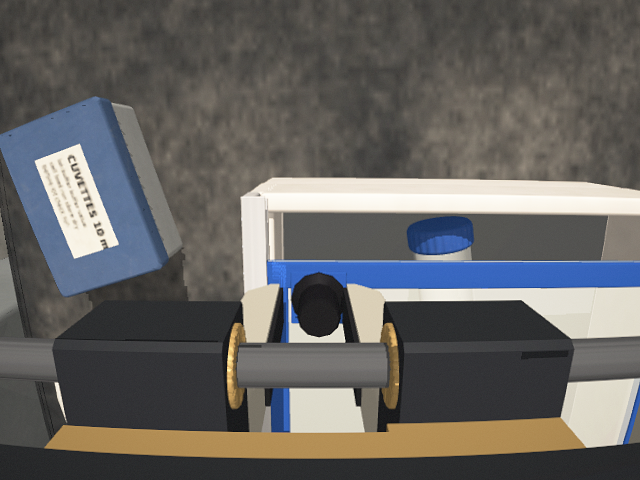

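View pics/s2.png

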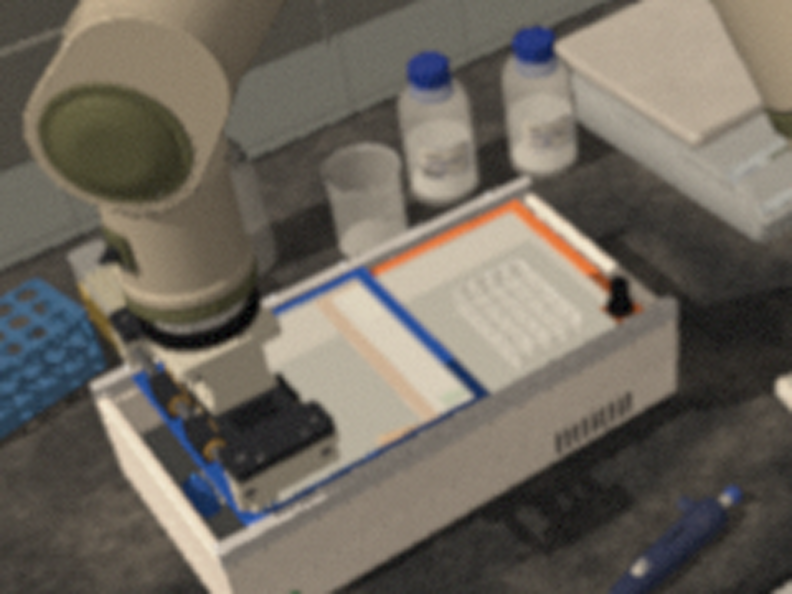

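Request:
apply_moves(
  rows=[
    {"fingers": 10, "dx": 0, "dy": 0, "dz": -1, "wx": 0, "wy": 0, "wz": 0},
    {"fingers": 10, "dx": 0, "dy": 0, "dz": -1, "wx": 0, "wy": 0, "wz": 0},
    {"fingers": 10, "dx": 0, "dy": 0, "dz": -1, "wx": 0, "wy": 0, "wz": 0},
    {"fingers": 10, "dx": 0, "dy": 0, "dz": -1, "wx": 0, "wy": 0, "wz": 0},
  ],
)

```text
time_s: 3.8
eef_pos: [0.5167, 0.2517, 0.141]
ee_rot: [0.506, 0.494, -0.504, 0.496]
wrist_force: [0.3, -0.7, 6.6]
opening: 0.0163
```

Request:
apply_moves(
  rows=[
    {"fingers": 24, "dx": 0, "dy": 0, "dz": 1, "wx": 0, "wy": 0, "wz": 0},
    {"fingers": 24, "dx": 0, "dy": 3, "dz": 1, "wx": 0, "wy": 0, "wz": 0},
    {"fingers": 10, "dx": 0, "dy": 4, "dz": 1, "wx": 0, "wy": 0, "wz": 0},
    {"fingers": 10, "dx": 0, "dy": 4, "dz": 1, "wx": 0, "wy": 0, "wz": 0},
    {"fingers": 10, "dx": 0, "dy": 4, "dz": 1, "wx": 0, "wy": 0, "wz": 0},
    {"fingers": 10, "dx": 0, "dy": 4, "dz": 1, "wx": 0, "wy": 0, "wz": 0},
  ],
  squeeze=15,
)

```text
time_s: 4.4
eef_pos: [0.5168, 0.2561, 0.142]
ee_rot: [0.506, 0.495, -0.504, 0.496]
wrist_force: [0.1, 1.3, -1.1]
opening: 0.0163
```

Request:
apply_moves(
  rows=[
    {"fingers": 10, "dx": 0, "dy": -8, "dz": 0, "wx": 0, "wy": 0, "wz": 0},
    {"fingers": 10, "dx": 0, "dy": -20, "dz": 0, "wx": 0, "wy": 0, "wz": 0},
    {"fingers": 10, "dx": -1, "dy": -35, "dz": 0, "wx": 0, "wy": 0, "wz": 0},
    {"fingers": 10, "dx": -1, "dy": -50, "dz": 0, "wx": 0, "wy": 0, "wz": 0},
    {"fingers": 10, "dx": -1, "dy": -65, "dz": 0, "wx": 0, "wy": 0, "wz": 0},
    {"fingers": 10, "dx": -2, "dy": -80, "dz": 0, "wx": 0, "wy": 0, "wz": 0},
    {"fingers": 10, "dx": -2, "dy": -95, "dz": 0, "wx": 0, "wy": 0, "wz": 0},
    {"fingers": 10, "dx": -2, "dy": -110, "dz": 0, "wx": 0, "wy": 0, "wz": 0},
    {"fingers": 10, "dx": -2, "dy": -110, "dz": 0, "wx": 0, "wy": 0, "wz": 0},
  ],
)

```text
time_s: 5.3
eef_pos: [0.5143, 0.1426, 0.1419]
ee_rot: [0.506, 0.493, -0.505, 0.495]
wrist_force: [-2.2, -1.5, 2.4]
opening: 0.0161
```

Run:
```python
from h import *
w=grab("wrist","w3","w3");s=grab("top","t3","t3",(160,140,360,290),4)
```

```text
(no output)
```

View pics/w3.png

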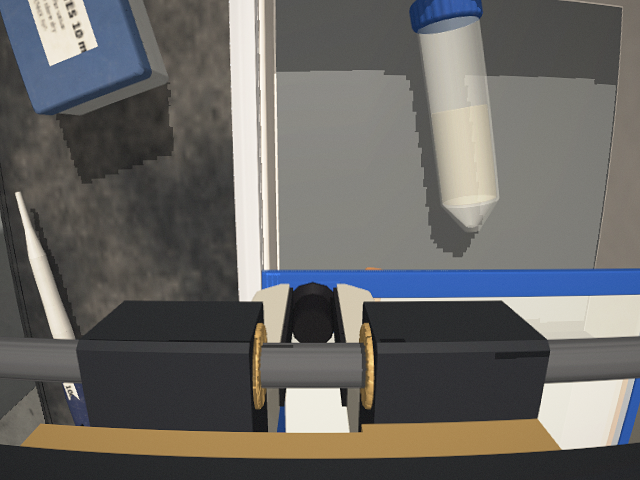

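View pics/t3.png

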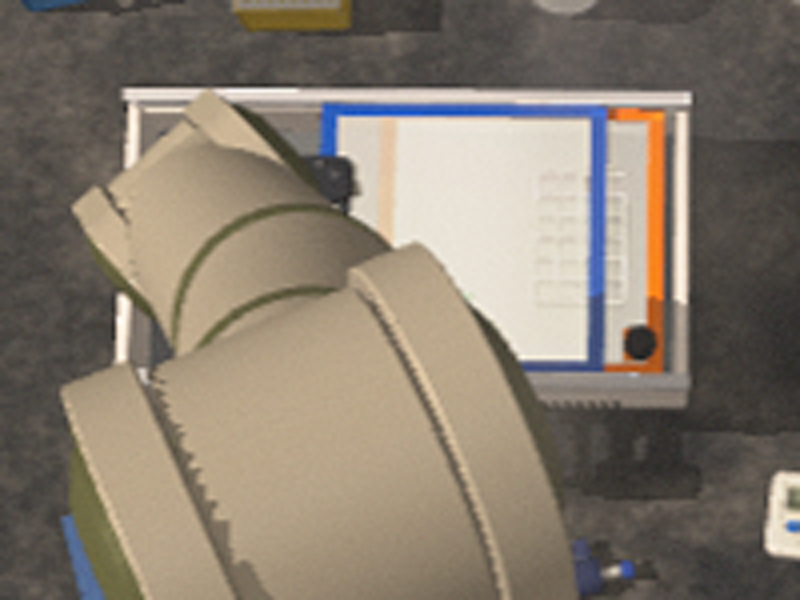

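Request:
apply_moves(
  rows=[
    {"fingers": 10, "dx": 0, "dy": -5, "dz": 0, "wx": 0, "wy": 0, "wz": 0},
    {"fingers": 10, "dx": 0, "dy": -10, "dz": 0, "wx": 0, "wy": 0, "wz": 0},
    {"fingers": 10, "dx": 0, "dy": -14, "dz": 0, "wx": 0, "wy": 0, "wz": 0},
    {"fingers": 10, "dx": 0, "dy": -14, "dz": 0, "wx": 0, "wy": 0, "wz": 0},
  ],
)

```text
time_s: 5.8
eef_pos: [0.514, 0.1304, 0.1419]
ee_rot: [0.505, 0.494, -0.505, 0.496]
wrist_force: [-2.6, -0.7, 2.6]
opening: 0.0166
```

Request:
apply_moves(
  rows=[
    {"fingers": 10, "dx": 0, "dy": -3, "dz": 0, "wx": 0, "wy": 0, "wz": 0},
    {"fingers": 10, "dx": 0, "dy": -6, "dz": 0, "wx": 0, "wy": 0, "wz": 0},
    {"fingers": 10, "dx": 0, "dy": -6, "dz": 0, "wx": 0, "wy": 0, "wz": 0},
  ],
)

```text
time_s: 6.1
eef_pos: [0.5139, 0.1241, 0.1419]
ee_rot: [0.505, 0.494, -0.505, 0.495]
wrist_force: [-3.9, 1.3, 3.8]
opening: 0.0163
```

Run:
```python
from h import *
from plant import telemetry
w=grab("wrist","w4","w4");s=grab("top","t4","t4",(160,140,360,290),4); print(telemetry.read_state()["wrist_force"],telemetry.read_state()["eef_pos"])
```

```text
[-3.26124095  1.05761747  3.9355416 ] [0.51391978 0.1240644  0.14189678]
```

View pics/t4.png

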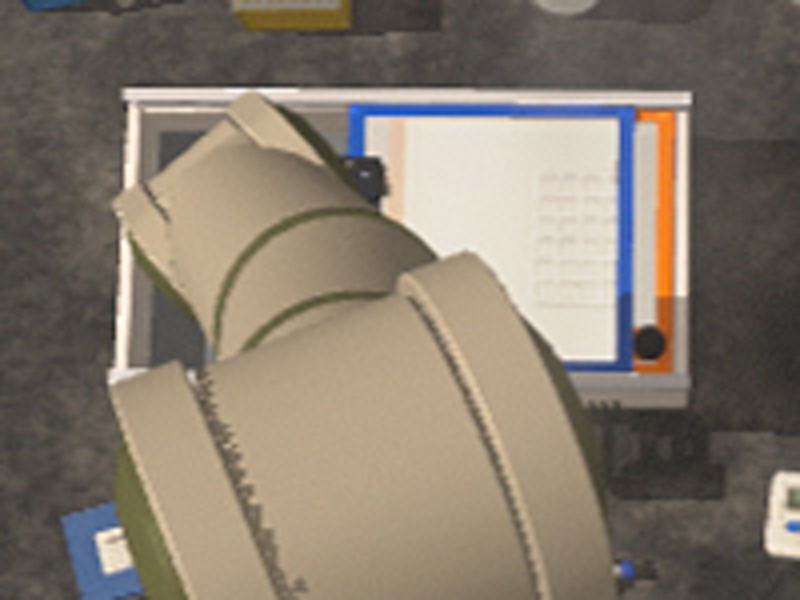

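View pics/w4.png

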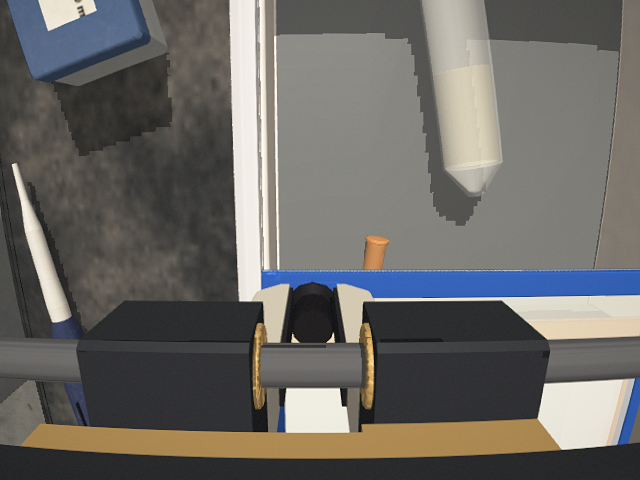

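Request:
apply_moves(
  rows=[
    {"fingers": 10, "dx": 0, "dy": -3, "dz": 0, "wx": 0, "wy": 0, "wz": 0},
    {"fingers": 10, "dx": 0, "dy": -5, "dz": 0, "wx": 0, "wy": 0, "wz": 0},
    {"fingers": 10, "dx": 0, "dy": -5, "dz": 0, "wx": 0, "wy": 0, "wz": 0},
  ],
)

```text
time_s: 6.5
eef_pos: [0.5139, 0.1216, 0.142]
ee_rot: [0.506, 0.495, -0.504, 0.495]
wrist_force: [-5.5, 10.1, 1.7]
opening: 0.0162
```

Request:
apply_moves(
  rows=[
    {"fingers": 10, "dx": 0, "dy": -3, "dz": 0, "wx": 0, "wy": 0, "wz": 0},
    {"fingers": 10, "dx": 0, "dy": -5, "dz": 0, "wx": 0, "wy": 0, "wz": 0},
    {"fingers": 10, "dx": 0, "dy": -5, "dz": 0, "wx": 0, "wy": 0, "wz": 0},
  ],
)

```text
time_s: 6.8
eef_pos: [0.5138, 0.1214, 0.1421]
ee_rot: [0.507, 0.497, -0.501, 0.495]
wrist_force: [-5.4, 17.3, -1.1]
opening: 0.0163
```

Request:
apply_moves(
  rows=[
    {"fingers": 10, "dx": 0, "dy": 0, "dz": 0, "wx": 0, "wy": 0, "wz": 0},
    {"fingers": 50, "dx": 0, "dy": 0, "dz": 0, "wx": 0, "wy": 0, "wz": 0},
    {"fingers": 50, "dx": 0, "dy": 0, "dz": 0, "wx": 0, "wy": 0, "wz": 0},
    {"fingers": 50, "dx": 0, "dy": 0, "dz": 0, "wx": 0, "wy": 0, "wz": 0},
    {"fingers": 75, "dx": 0, "dy": 0, "dz": 30, "wx": 0, "wy": 0, "wz": 0},
    {"fingers": 75, "dx": 20, "dy": 20, "dz": 70, "wx": 0, "wy": 0, "wz": 0},
    {"fingers": 75, "dx": 50, "dy": 20, "dz": 110, "wx": 0, "wy": 0, "wz": 0},
    {"fingers": 75, "dx": 70, "dy": 20, "dz": 120, "wx": 0, "wy": 0, "wz": 0},
    {"fingers": 75, "dx": 70, "dy": 20, "dz": 120, "wx": 0, "wy": 0, "wz": 0},
  ],
)

```text
time_s: 7.7
eef_pos: [0.5872, 0.1409, 0.2641]
ee_rot: [0.509, 0.496, -0.5, 0.495]
wrist_force: [-0.5, -0.2, -0.4]
opening: 0.0733
```

Run:
```python
from h import *
from plant import telemetry
w=grab("wrist","w5","w5");s=grab("top","t5","t5",(160,140,360,290),4); print(telemetry.read_state()["eef_pos"])
```

```text
[0.58315587 0.14067825 0.26134464]
```

View pics/w5.png

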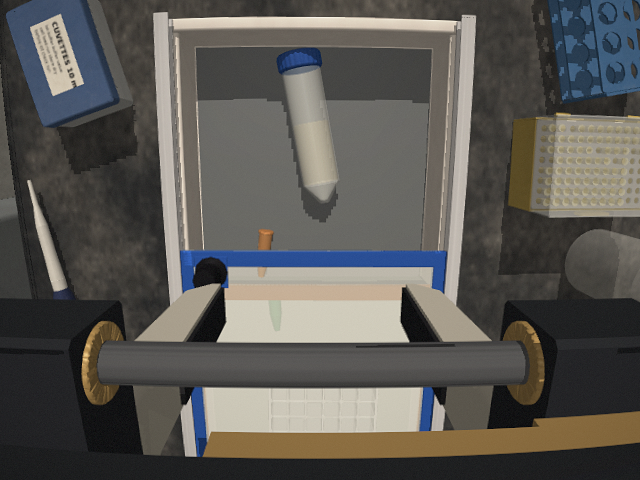

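View pics/t5.png

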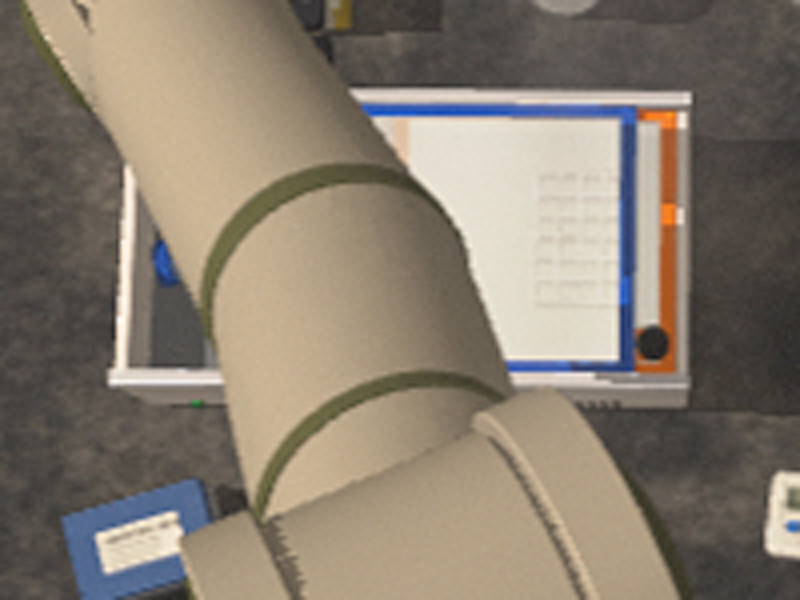

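Run:
```python
from h import *
w=pickle.load(open("w5.pkl","rb"))
cap,tip,l,r=onz(w,[(298,51),(322,200),(295,133),(330,127)],.067)
d=cap-tip; print(cap,tip,np.linalg.norm(d),(cap+tip)/2,np.degrees(np.arctan2(-d[0],d[1])),l,r,(l+r)/2)
print("case",onz(w,[(154,14),(474,15)],.110), "door knob",onz(w,[(211,270)],.1305))
im=w["pixels"].astype(int); m=((im[:,:,2]>im[:,:,0]+60)).astype(np.uint8); m[:40]=0;m[85:]=0;m[:,:260]=0;m[:,340:]=0
q=onz(w,[(cv2.minAreaRect(cv2.findNonZero(m)))[0]],.067); print("cap centre",q,cv2.boundingRect(m))
```

```text
[0.5810191  0.27665384 0.067     ] [0.59742708 0.16340455 0.067     ] 0.11443173710068703 [0.58922309 0.2200292  0.067     ] 8.243859625240232 [0.5772842  0.21588469 0.067     ] [0.60440038 0.21994465 0.067     ] [0.59084229 0.21791467 0.067     ]
case [[0.48751467 0.29475383 0.11      ]
 [0.69891824 0.290956   0.11      ]] door knob [[0.52018634 0.12544053 0.1305    ]]
cap centre [[0.5796544 0.2713999 0.067    ]] (277, 49, 40, 21)
```

Request:
apply_moves(
  rows=[
    {"fingers": 75, "dx": 6, "dy": 40, "dz": 0, "wx": 0, "wy": 0, "wz": 5},
    {"fingers": 75, "dx": 6, "dy": 77, "dz": 0, "wx": 0, "wy": 0, "wz": 9},
    {"fingers": 75, "dx": 6, "dy": 77, "dz": -30, "wx": 0, "wy": 0, "wz": 9},
    {"fingers": 75, "dx": 6, "dy": 77, "dz": -70, "wx": 0, "wy": 0, "wz": 9},
    {"fingers": 75, "dx": 6, "dy": 77, "dz": -100, "wx": 0, "wy": 0, "wz": 9},
    {"fingers": 75, "dx": 6, "dy": 77, "dz": -100, "wx": 0, "wy": 0, "wz": 9},
  ],
)

```text
time_s: 8.4
eef_pos: [0.5853, 0.2161, 0.1565]
ee_rot: [0.463, 0.537, -0.464, 0.531]
wrist_force: [-0.6, 0.1, -0.5]
opening: 0.0749
```

Run:
```python
from h import *
from plant import telemetry
w=grab("wrist","w6","w6");s=telemetry.read_state(); M=R.from_quat(s["ee_rot"]).as_matrix();print(s["eef_pos"],np.degrees(np.arctan2(-M[0,1],M[1,1])),M[:,0])
print("pad x axis tips proj",proj(w,[s["eef_pos"]+M[:,0]*.025+M[:,1]*.0375,s["eef_pos"]+M[:,0]*.025-M[:,1]*.0375]))
```

```text
[0.58675079 0.21691113 0.15905717] -81.87621478300503 [-0.00379753  0.00603305 -0.99997459]
pad x axis tips proj [[406.83569344 304.40433032]
 [223.97072675 304.24185915]]
```

View pics/w6.png

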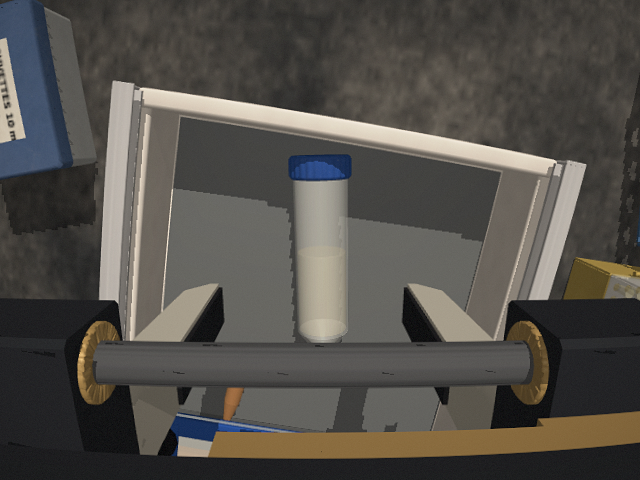

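Request:
apply_moves(
  rows=[
    {"fingers": 75, "dx": 2, "dy": 1, "dz": -30, "wx": 0, "wy": 0, "wz": 0},
    {"fingers": 75, "dx": 2, "dy": 1, "dz": -55, "wx": 0, "wy": 0, "wz": 0},
    {"fingers": 75, "dx": 2, "dy": 1, "dz": -71, "wx": 0, "wy": 0, "wz": 0},
    {"fingers": 75, "dx": 2, "dy": 1, "dz": -71, "wx": 0, "wy": 0, "wz": 0},
    {"fingers": 25, "dx": 2, "dy": 1, "dz": -71, "wx": 0, "wy": 0, "wz": 0},
    {"fingers": 25, "dx": 2, "dy": 1, "dz": -71, "wx": 0, "wy": 0, "wz": 0},
    {"fingers": 25, "dx": 2, "dy": 1, "dz": -71, "wx": 0, "wy": 0, "wz": 0},
    {"fingers": 25, "dx": 2, "dy": 1, "dz": -71, "wx": 0, "wy": 0, "wz": 0},
    {"fingers": 25, "dx": 2, "dy": 1, "dz": -71, "wx": 0, "wy": 0, "wz": 0},
    {"fingers": 25, "dx": 2, "dy": 1, "dz": -71, "wx": 0, "wy": 0, "wz": 0},
    {"fingers": 25, "dx": 2, "dy": 1, "dz": -71, "wx": 0, "wy": 0, "wz": 0},
  ],
  squeeze=15,
)

```text
time_s: 9.55
eef_pos: [0.5889, 0.2179, 0.0883]
ee_rot: [0.464, 0.536, -0.462, 0.532]
wrist_force: [-0.6, -0.2, 3.4]
opening: 0.0338
```

Request:
apply_moves(
  rows=[
    {"fingers": 25, "dx": 0, "dy": 0, "dz": 10, "wx": 0, "wy": 0, "wz": 0},
    {"fingers": 25, "dx": 0, "dy": 0, "dz": 30, "wx": 0, "wy": 0, "wz": 0},
    {"fingers": 25, "dx": 0, "dy": 0, "dz": 55, "wx": 0, "wy": 0, "wz": 0},
    {"fingers": 25, "dx": 0, "dy": 0, "dz": 85, "wx": 0, "wy": 0, "wz": 0},
    {"fingers": 25, "dx": 0, "dy": 0, "dz": 115, "wx": 0, "wy": 0, "wz": 0},
    {"fingers": 25, "dx": 0, "dy": 0, "dz": 145, "wx": 0, "wy": 0, "wz": 0},
    {"fingers": 25, "dx": 0, "dy": 0, "dz": 150, "wx": 0, "wy": 0, "wz": 0},
    {"fingers": 25, "dx": 0, "dy": 0, "dz": 150, "wx": 0, "wy": 0, "wz": 0},
  ],
)

```text
time_s: 10.35
eef_pos: [0.5892, 0.218, 0.2395]
ee_rot: [0.465, 0.536, -0.462, 0.532]
wrist_force: [0.2, -0.4, -0.1]
opening: 0.0336
```

Run:
```python
from h import *
w=grab("wrist","w7","w7");s=grab("side","s7","s7",(100,100,420,340),2.5)
```

```text
(no output)
```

View pics/s7.png

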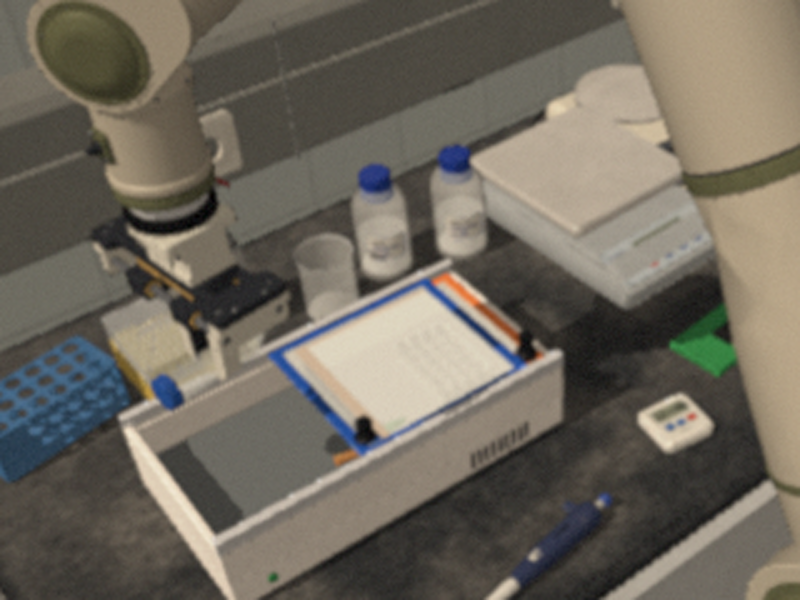

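View pics/w7.png

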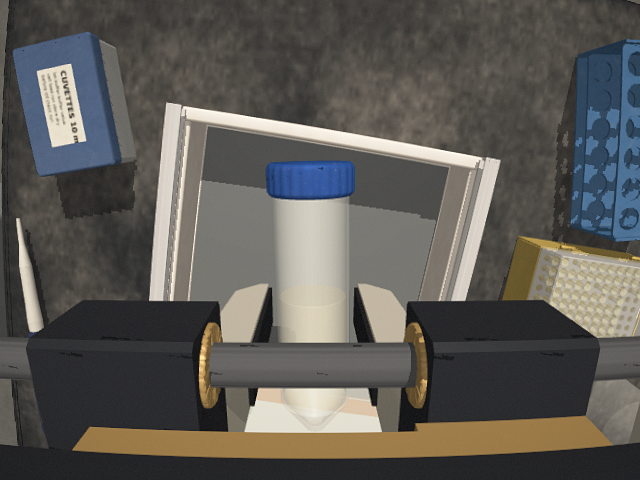

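Request:
apply_moves(
  rows=[
    {"fingers": 25, "dx": -5, "dy": -20, "dz": 0, "wx": 0, "wy": 0, "wz": 0},
    {"fingers": 25, "dx": -15, "dy": -60, "dz": 0, "wx": 0, "wy": 0, "wz": 0},
    {"fingers": 25, "dx": -25, "dy": -105, "dz": 0, "wx": 0, "wy": 0, "wz": -1},
    {"fingers": 25, "dx": -35, "dy": -150, "dz": 0, "wx": 0, "wy": 0, "wz": -1},
    {"fingers": 25, "dx": -45, "dy": -195, "dz": 0, "wx": 0, "wy": 0, "wz": -2},
    {"fingers": 25, "dx": -55, "dy": -240, "dz": 0, "wx": 0, "wy": 0, "wz": -2},
    {"fingers": 25, "dx": -65, "dy": -285, "dz": 0, "wx": 0, "wy": 0, "wz": -3},
    {"fingers": 25, "dx": -75, "dy": -330, "dz": 0, "wx": 0, "wy": 0, "wz": -3},
    {"fingers": 25, "dx": -85, "dy": -375, "dz": 0, "wx": 0, "wy": 0, "wz": -3},
    {"fingers": 25, "dx": -95, "dy": -420, "dz": 0, "wx": 0, "wy": 0, "wz": -3},
    {"fingers": 25, "dx": -105, "dy": -450, "dz": 0, "wx": 0, "wy": 0, "wz": -3},
    {"fingers": 25, "dx": -110, "dy": -470, "dz": 0, "wx": 0, "wy": 0, "wz": -3},
  ],
)

```text
time_s: 11.65
eef_pos: [0.4762, -0.2552, 0.2358]
ee_rot: [0.478, 0.525, -0.478, 0.518]
wrist_force: [0.6, 0.5, -0.2]
opening: 0.0338
```

Run:
```python
from h import *
from plant import telemetry
w=grab("wrist","w8","w8");s=telemetry.read_state(); M=R.from_quat(s["ee_rot"]).as_matrix();print(s["eef_pos"],np.degrees(np.arctan2(-M[0,1],M[1,1])),s["q"].round(2))
s=grab("top","t8","t8",(340,160,540,310),4)
```

```text
[ 0.47555721 -0.25787002  0.23566823] -85.19625169210141 [ 0.72  0.42 -0.44  2.    0.25  0.78  0.21]
```

View pics/w8.png

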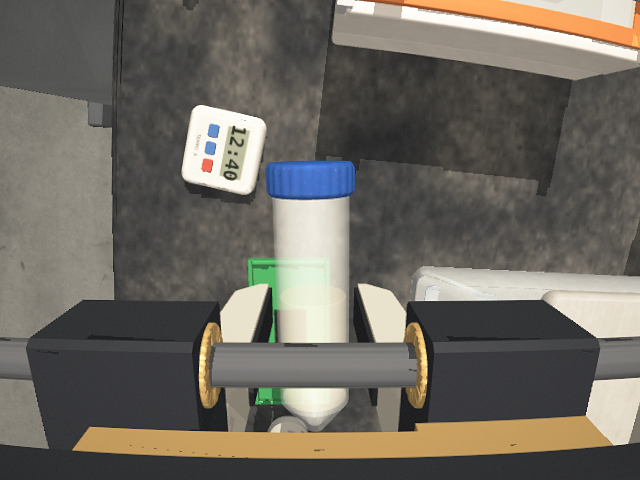

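View pics/t8.png

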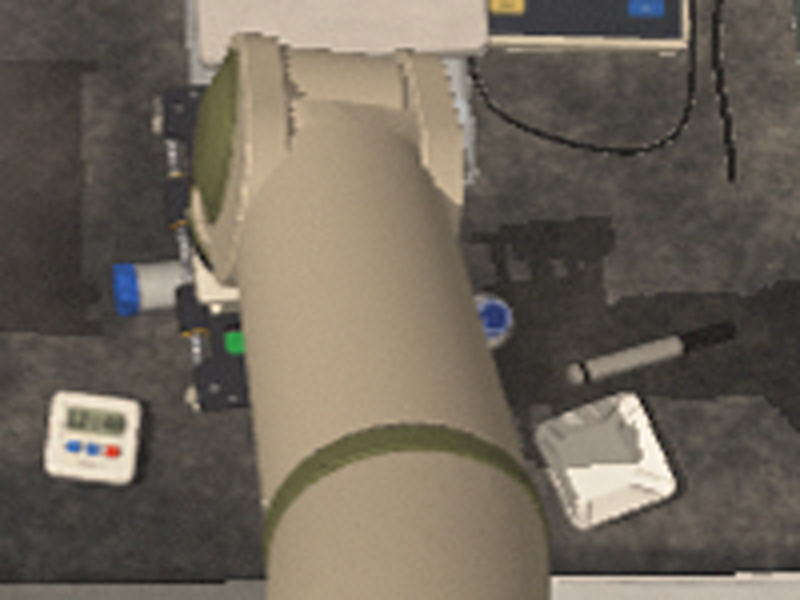

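Run:
```python
from h import *
w=pickle.load(open("w8.pkl","rb"))
A,B,C=onz(w,[(248,259.5),(328.5,257.5),(255,404)],.010); print(A,B,C,np.linalg.norm(A-B))
d=(B-A); print("yaw",np.degrees(np.arctan2(d[1],d[0])), "mid end",(A+B)/2)
m=(A+B)/2; u=d/np.linalg.norm(d); yv=np.array([-u[1],u[0],0]); print("centre",m-yv*.074)
print("bottle?", onz(w,[(290,425)],.086))
```

```text
[ 0.42058755 -0.29483615  0.01      ] [ 0.49209926 -0.28666192  0.01      ] [ 0.43415768 -0.44219899  0.01      ] 0.07197737154836847
yaw 6.5209603065937625 mid end [ 0.4563434  -0.29074903  0.01      ]
centre [ 0.46474734 -0.36427028  0.01      ]
bottle? [[ 0.47072349 -0.40696432  0.086     ]]
```

Request:
apply_moves(
  rows=[
    {"fingers": 25, "dx": -5, "dy": -35, "dz": 0, "wx": 0, "wy": 0, "wz": 1},
    {"fingers": 25, "dx": -10, "dy": -75, "dz": 0, "wx": 0, "wy": 0, "wz": 1},
    {"fingers": 25, "dx": -13, "dy": -106, "dz": 0, "wx": 0, "wy": 0, "wz": 1},
    {"fingers": 25, "dx": -13, "dy": -106, "dz": -30, "wx": 0, "wy": 0, "wz": 1},
    {"fingers": 25, "dx": -13, "dy": -106, "dz": -65, "wx": 0, "wy": 0, "wz": 1},
    {"fingers": 25, "dx": -13, "dy": -106, "dz": -100, "wx": 0, "wy": 0, "wz": 1},
    {"fingers": 25, "dx": -13, "dy": -106, "dz": -135, "wx": 0, "wy": 0, "wz": 1},
    {"fingers": 25, "dx": -13, "dy": -106, "dz": -160, "wx": 0, "wy": 0, "wz": 1},
    {"fingers": 25, "dx": -13, "dy": -106, "dz": -170, "wx": 0, "wy": 0, "wz": 1},
    {"fingers": 25, "dx": -13, "dy": -106, "dz": -170, "wx": 0, "wy": 0, "wz": 1},
  ],
)

```text
time_s: 12.75
eef_pos: [0.4632, -0.36, 0.0642]
ee_rot: [0.473, 0.53, -0.474, 0.521]
wrist_force: [-0.3, 0.9, -0.5]
opening: 0.0335
```

Run:
```python
from h import *
from plant import telemetry
w=grab("wrist","w9","w9");s=telemetry.read_state(); M=R.from_quat(s["ee_rot"]).as_matrix();print(s["eef_pos"],np.degrees(np.arctan2(-M[0,1],M[1,1])))
s=grab("side","s9","s9",(320,170,480,290),5)
```

```text
[ 0.46365523 -0.36061143  0.06543189] -84.09665621662882
```

View pics/w9.png

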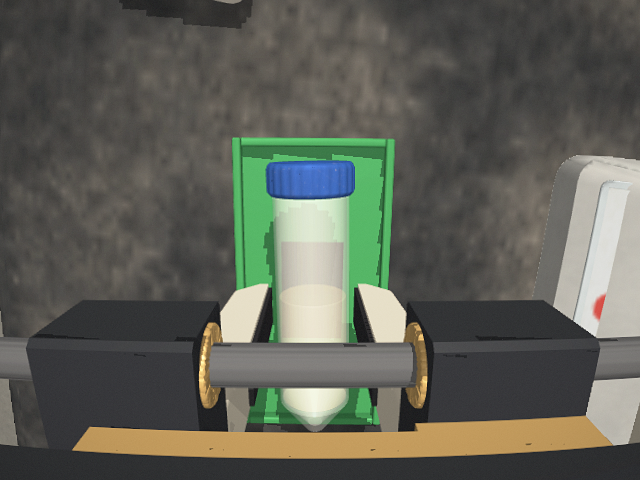

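View pics/s9.png

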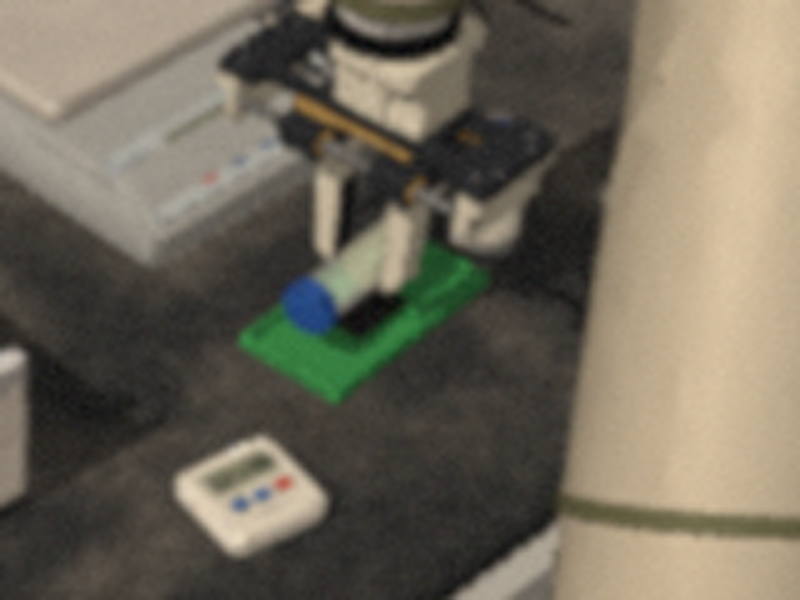

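Request:
apply_moves(
  rows=[
    {"fingers": 25, "dx": 0, "dy": -3, "dz": -10, "wx": 0, "wy": 0, "wz": 0},
    {"fingers": 25, "dx": 0, "dy": -3, "dz": -18, "wx": 0, "wy": 0, "wz": 0},
    {"fingers": 25, "dx": 0, "dy": -3, "dz": -22, "wx": 0, "wy": 0, "wz": 0},
    {"fingers": 25, "dx": 0, "dy": -3, "dz": -23, "wx": 0, "wy": 0, "wz": 0},
    {"fingers": 25, "dx": 0, "dy": -3, "dz": -23, "wx": 0, "wy": 0, "wz": 0},
  ],
)

```text
time_s: 13.35
eef_pos: [0.4639, -0.3641, 0.0432]
ee_rot: [0.474, 0.528, -0.474, 0.522]
wrist_force: [0.1, -0.7, -1.1]
opening: 0.0339
```

Request:
apply_moves(
  rows=[
    {"fingers": 25, "dx": 0, "dy": 0, "dz": -1, "wx": 0, "wy": 0, "wz": 0},
    {"fingers": 25, "dx": 0, "dy": 0, "dz": -2, "wx": 0, "wy": 0, "wz": 0},
    {"fingers": 25, "dx": 0, "dy": 0, "dz": -2, "wx": 0, "wy": 0, "wz": 0},
  ],
)

```text
time_s: 13.65
eef_pos: [0.464, -0.3641, 0.0422]
ee_rot: [0.473, 0.528, -0.474, 0.522]
wrist_force: [-2.9, 1.1, 9.6]
opening: 0.0336
```

Contact with the tray floor. Release and go up.

Request:
apply_moves(
  rows=[
    {"fingers": 40, "dx": 0, "dy": 0, "dz": 0, "wx": 0, "wy": 0, "wz": 0},
    {"fingers": 60, "dx": 0, "dy": 0, "dz": 0, "wx": 0, "wy": 0, "wz": 0},
    {"fingers": 60, "dx": 0, "dy": 0, "dz": 0, "wx": 0, "wy": 0, "wz": 0},
    {"fingers": 60, "dx": 0, "dy": 0, "dz": 0, "wx": 0, "wy": 0, "wz": 0},
    {"fingers": 60, "dx": 0, "dy": 0, "dz": 25, "wx": 0, "wy": 0, "wz": 0},
    {"fingers": 60, "dx": 0, "dy": 0, "dz": 70, "wx": 0, "wy": 0, "wz": 0},
    {"fingers": 60, "dx": 0, "dy": 0, "dz": 115, "wx": 0, "wy": 0, "wz": 0},
    {"fingers": 60, "dx": 0, "dy": 0, "dz": 160, "wx": 0, "wy": 0, "wz": 0},
    {"fingers": 60, "dx": 0, "dy": 0, "dz": 200, "wx": 0, "wy": 0, "wz": 0},
    {"fingers": 60, "dx": 0, "dy": 0, "dz": 200, "wx": 0, "wy": 0, "wz": 0},
  ],
)

```text
time_s: 14.65
eef_pos: [0.4661, -0.3652, 0.2475]
ee_rot: [0.474, 0.525, -0.474, 0.525]
wrist_force: [-0.5, -0.4, -0.3]
opening: 0.0596
```

Run:
```python
from h import *
from plant import telemetry
w=grab("wrist","w10","w10");s=telemetry.read_state(); M=R.from_quat(s["ee_rot"]).as_matrix();print(s["eef_pos"],np.degrees(np.arctan2(-M[0,1],M[1,1])))
s=grab("side","s10","s10",(320,170,480,290),5)
```

```text
[ 0.46491358 -0.36480566  0.24477847] -84.13517142480117
```

View pics/w10.png

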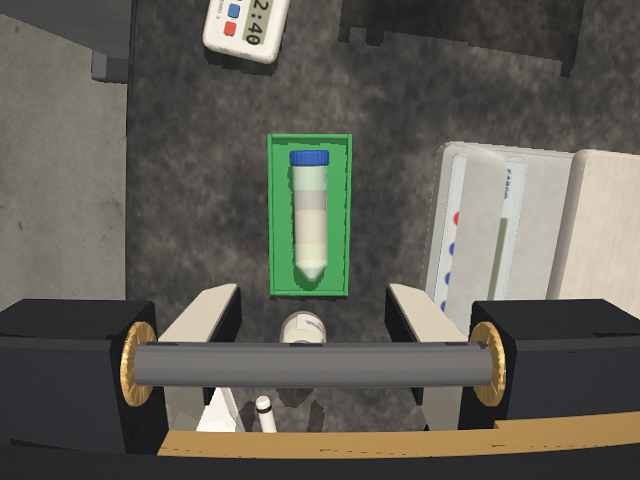

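View pics/s10.png

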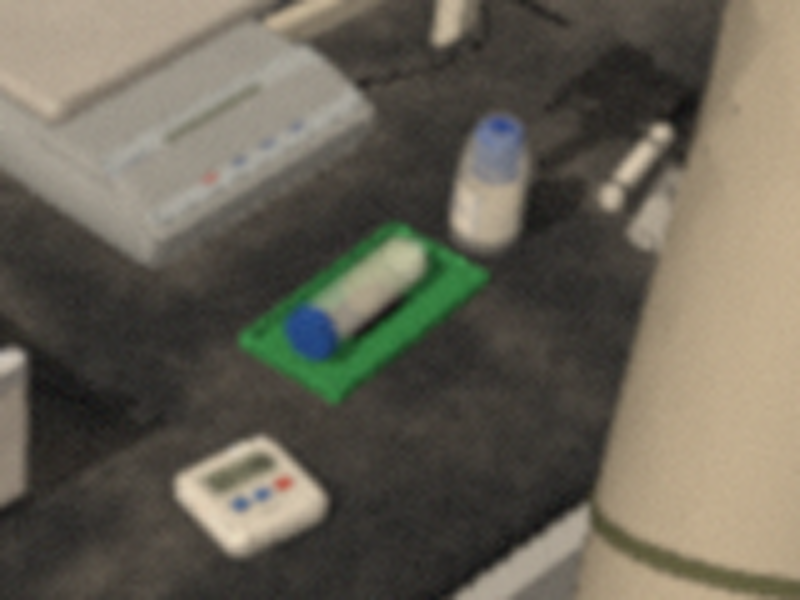

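Request:
apply_moves(
  rows=[
    {"fingers": 50, "dx": 5, "dy": 25, "dz": 0, "wx": 0, "wy": 0, "wz": -2},
    {"fingers": 50, "dx": 15, "dy": 70, "dz": 0, "wx": 0, "wy": 0, "wz": -4},
    {"fingers": 50, "dx": 25, "dy": 115, "dz": 0, "wx": 0, "wy": 0, "wz": -7},
    {"fingers": 50, "dx": 35, "dy": 160, "dz": 0, "wx": 0, "wy": 0, "wz": -7},
    {"fingers": 50, "dx": 45, "dy": 205, "dz": 0, "wx": 0, "wy": 0, "wz": -7},
    {"fingers": 50, "dx": 50, "dy": 250, "dz": 0, "wx": 0, "wy": 0, "wz": -7},
    {"fingers": 50, "dx": 50, "dy": 295, "dz": 0, "wx": 0, "wy": 0, "wz": -7},
    {"fingers": 50, "dx": 50, "dy": 340, "dz": 0, "wx": 0, "wy": 0, "wz": -7},
    {"fingers": 50, "dx": 50, "dy": 385, "dz": 0, "wx": 0, "wy": 0, "wz": -7},
    {"fingers": 50, "dx": 49, "dy": 430, "dz": 0, "wx": 0, "wy": 0, "wz": -7},
    {"fingers": 50, "dx": 49, "dy": 460, "dz": 0, "wx": 0, "wy": 0, "wz": -7},
    {"fingers": 50, "dx": 49, "dy": 487, "dz": 0, "wx": 0, "wy": 0, "wz": -7},
  ],
)

```text
time_s: 15.95
eef_pos: [0.5117, 0.1245, 0.241]
ee_rot: [-0.503, -0.499, 0.506, -0.492]
wrist_force: [-0.2, -0.5, -0.3]
opening: 0.05
```

Request:
apply_moves(
  rows=[
    {"fingers": 50, "dx": 0, "dy": 0, "dz": 0, "wx": 0, "wy": 0, "wz": 0},
    {"fingers": 50, "dx": 0, "dy": 0, "dz": 0, "wx": 0, "wy": 0, "wz": 0},
  ],
)

```text
time_s: 16.15
eef_pos: [0.5108, 0.1246, 0.2393]
ee_rot: [-0.502, -0.5, 0.506, -0.492]
wrist_force: [-0.0, 0.2, -1.0]
opening: 0.0501
```

Run:
```python
from h import *
from plant import telemetry
w=grab("wrist","w11","w11");s=telemetry.read_state(); M=R.from_quat(s["ee_rot"]).as_matrix();print(s["eef_pos"],np.degrees(np.arctan2(-M[0,1],M[1,1])))
```

```text
[0.51109854 0.12356469 0.2395865 ] -91.01325557688648
```

View pics/w11.png

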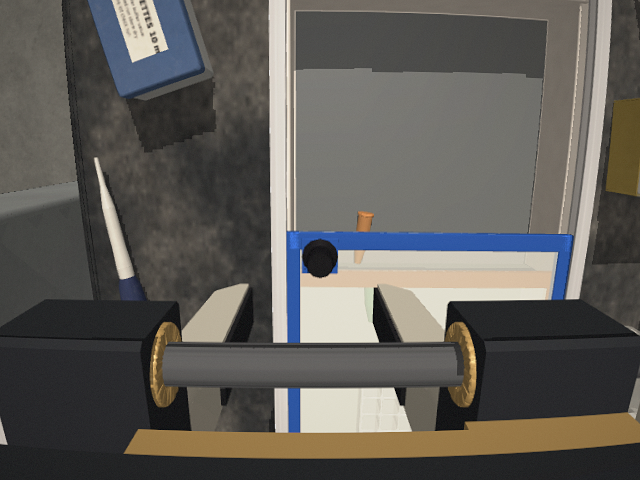

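Request:
apply_moves(
  rows=[
    {"fingers": 50, "dx": 4, "dy": -1, "dz": -35, "wx": 0, "wy": 0, "wz": 0},
    {"fingers": 50, "dx": 4, "dy": -1, "dz": -70, "wx": 0, "wy": 0, "wz": 0},
    {"fingers": 50, "dx": 4, "dy": -1, "dz": -90, "wx": 0, "wy": 0, "wz": 0},
    {"fingers": 50, "dx": 4, "dy": -1, "dz": -98, "wx": 0, "wy": 0, "wz": 0},
    {"fingers": 50, "dx": 4, "dy": -1, "dz": -98, "wx": 0, "wy": 0, "wz": 0},
    {"fingers": 10, "dx": 4, "dy": -1, "dz": -98, "wx": 0, "wy": 0, "wz": 0},
    {"fingers": 10, "dx": 4, "dy": -1, "dz": -98, "wx": 0, "wy": 0, "wz": 0},
    {"fingers": 10, "dx": 4, "dy": -1, "dz": -98, "wx": 0, "wy": 0, "wz": 0},
    {"fingers": 10, "dx": 4, "dy": -1, "dz": -98, "wx": 0, "wy": 0, "wz": 0},
    {"fingers": 10, "dx": 4, "dy": -1, "dz": -98, "wx": 0, "wy": 0, "wz": 0},
    {"fingers": 10, "dx": 4, "dy": -1, "dz": -98, "wx": 0, "wy": 0, "wz": 0},
  ],
  squeeze=15,
)

```text
time_s: 17.3
eef_pos: [0.5141, 0.1225, 0.142]
ee_rot: [-0.502, -0.499, 0.507, -0.492]
wrist_force: [-4.1, -0.2, 6.6]
opening: 0.0162
```

Now drag shut (155 mm expected).

Request:
apply_moves(
  rows=[
    {"fingers": 10, "dx": 0, "dy": 8, "dz": 0, "wx": 0, "wy": 0, "wz": 0},
    {"fingers": 10, "dx": 0, "dy": 22, "dz": 0, "wx": 0, "wy": 0, "wz": 0},
    {"fingers": 10, "dx": 1, "dy": 37, "dz": 0, "wx": 0, "wy": 0, "wz": 0},
    {"fingers": 10, "dx": 1, "dy": 52, "dz": 0, "wx": 0, "wy": 0, "wz": 0},
    {"fingers": 10, "dx": 1, "dy": 67, "dz": 0, "wx": 0, "wy": 0, "wz": 0},
    {"fingers": 10, "dx": 2, "dy": 82, "dz": 0, "wx": 0, "wy": 0, "wz": 0},
    {"fingers": 10, "dx": 2, "dy": 97, "dz": 0, "wx": 0, "wy": 0, "wz": 0},
    {"fingers": 10, "dx": 2, "dy": 112, "dz": 0, "wx": 0, "wy": 0, "wz": 0},
    {"fingers": 10, "dx": 3, "dy": 125, "dz": 0, "wx": 0, "wy": 0, "wz": 0},
    {"fingers": 10, "dx": 3, "dy": 138, "dz": 0, "wx": 0, "wy": 0, "wz": 0},
    {"fingers": 10, "dx": 3, "dy": 147, "dz": 0, "wx": 0, "wy": 0, "wz": 0},
    {"fingers": 10, "dx": 3, "dy": 147, "dz": 0, "wx": 0, "wy": 0, "wz": 0},
  ],
)

```text
time_s: 18.5
eef_pos: [0.5174, 0.2718, 0.1421]
ee_rot: [-0.502, -0.5, 0.506, -0.492]
wrist_force: [2.1, 0.4, 2.3]
opening: 0.0163
```

Request:
apply_moves(
  rows=[
    {"fingers": 10, "dx": 0, "dy": 4, "dz": 0, "wx": 0, "wy": 0, "wz": 0},
    {"fingers": 10, "dx": 0, "dy": 8, "dz": 0, "wx": 0, "wy": 0, "wz": 0},
    {"fingers": 10, "dx": 0, "dy": 8, "dz": 0, "wx": 0, "wy": 0, "wz": 0},
  ],
)

```text
time_s: 18.8
eef_pos: [0.5175, 0.2772, 0.142]
ee_rot: [-0.501, -0.499, 0.507, -0.492]
wrist_force: [1.7, -6.6, 5.3]
opening: 0.0165
```

Request:
apply_moves(
  rows=[
    {"fingers": 10, "dx": 0, "dy": 4, "dz": 0, "wx": 0, "wy": 0, "wz": 0},
    {"fingers": 10, "dx": 0, "dy": 5, "dz": 0, "wx": 0, "wy": 0, "wz": 0},
    {"fingers": 10, "dx": 0, "dy": 5, "dz": 0, "wx": 0, "wy": 0, "wz": 0},
  ],
)

```text
time_s: 19.1
eef_pos: [0.5176, 0.2774, 0.1419]
ee_rot: [-0.5, -0.497, 0.51, -0.493]
wrist_force: [1.8, -13.5, 9.4]
opening: 0.0168
```

Request:
apply_moves(
  rows=[
    {"fingers": 10, "dx": 0, "dy": 0, "dz": 0, "wx": 0, "wy": 0, "wz": 0},
    {"fingers": 50, "dx": 0, "dy": 0, "dz": 0, "wx": 0, "wy": 0, "wz": 0},
    {"fingers": 50, "dx": 0, "dy": 0, "dz": 0, "wx": 0, "wy": 0, "wz": 0},
    {"fingers": 50, "dx": 0, "dy": 0, "dz": 0, "wx": 0, "wy": 0, "wz": 0},
    {"fingers": 50, "dx": 0, "dy": 0, "dz": 30, "wx": 0, "wy": 0, "wz": 0},
    {"fingers": 50, "dx": 0, "dy": 0, "dz": 70, "wx": 0, "wy": 0, "wz": 0},
    {"fingers": 50, "dx": 0, "dy": -30, "dz": 110, "wx": 0, "wy": 0, "wz": 0},
    {"fingers": 50, "dx": 0, "dy": -75, "dz": 110, "wx": 0, "wy": 0, "wz": 0},
    {"fingers": 50, "dx": 0, "dy": -120, "dz": 110, "wx": 0, "wy": 0, "wz": 0},
    {"fingers": 50, "dx": -5, "dy": -165, "dz": 110, "wx": 0, "wy": 0, "wz": 0},
    {"fingers": 50, "dx": -5, "dy": -210, "dz": 110, "wx": 0, "wy": 0, "wz": 0},
    {"fingers": 50, "dx": -5, "dy": -230, "dz": 110, "wx": 0, "wy": 0, "wz": 0},
  ],
)

```text
time_s: 20.3
eef_pos: [0.5118, 0.0433, 0.2517]
ee_rot: [-0.5, -0.495, 0.512, -0.492]
wrist_force: [0.8, 0.2, 1.2]
opening: 0.0501
```

Request:
apply_moves(
  rows=[
    {"fingers": 50, "dx": 0, "dy": -40, "dz": 0, "wx": 0, "wy": 0, "wz": 0},
    {"fingers": 50, "dx": 0, "dy": -85, "dz": 0, "wx": 0, "wy": 0, "wz": 0},
    {"fingers": 50, "dx": 0, "dy": -130, "dz": 0, "wx": 0, "wy": 0, "wz": 0},
    {"fingers": 50, "dx": 0, "dy": -160, "dz": 0, "wx": 0, "wy": 0, "wz": 0},
    {"fingers": 50, "dx": 0, "dy": -180, "dz": 0, "wx": 0, "wy": 0, "wz": 0},
    {"fingers": 50, "dx": 0, "dy": -180, "dz": 0, "wx": 0, "wy": 0, "wz": 0},
  ],
)

```text
time_s: 20.9
eef_pos: [0.5113, -0.1396, 0.2513]
ee_rot: [-0.501, -0.494, 0.513, -0.491]
wrist_force: [-0.0, 0.3, -0.8]
opening: 0.0502
```

Run:
```python
from h import *
from plant import telemetry
w=grab("wrist","w12","w12");s=telemetry.read_state(); print(s["eef_pos"])
s=grab("top","t12","t12",(160,140,360,290),4);s=grab("side","s12","s12",(130,180,340,340),3.8)
```

```text
[ 0.51156932 -0.13756603  0.25142544]
```

View pics/t12.png

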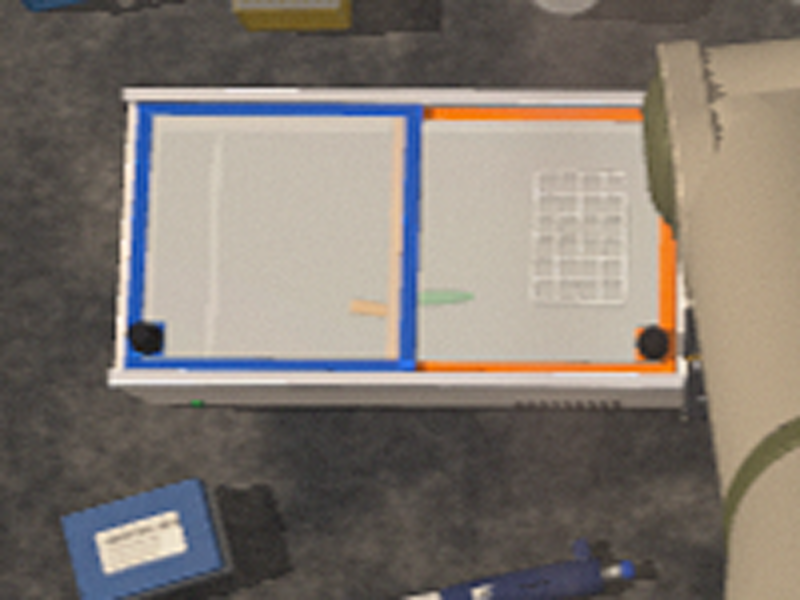

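View pics/s12.png

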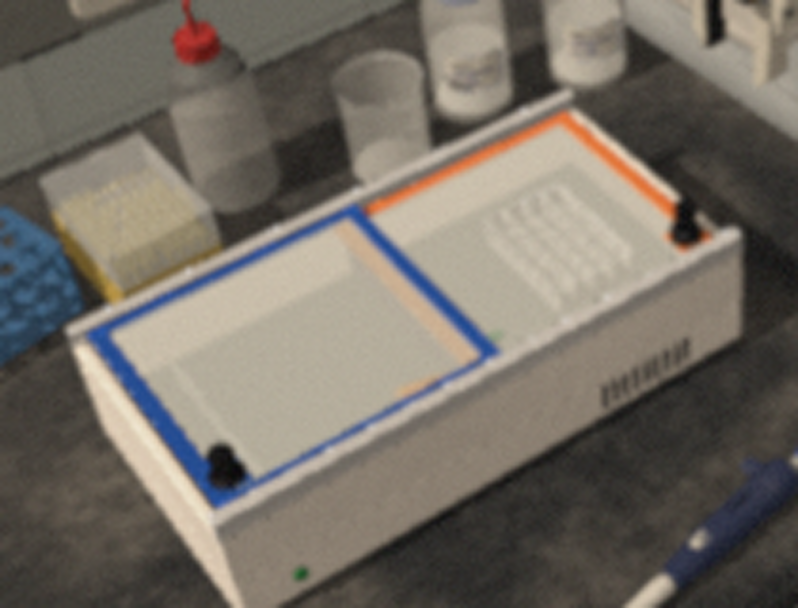

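View pics/w12.png

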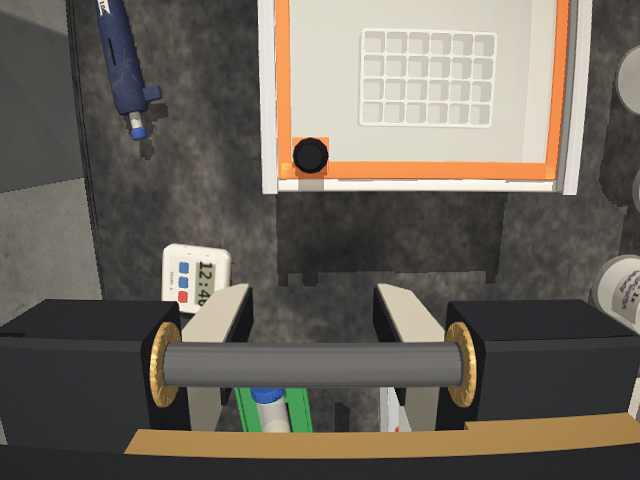

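Request:
apply_moves(
  rows=[
    {"fingers": 50, "dx": -1, "dy": 25, "dz": 0, "wx": 0, "wy": 0, "wz": 0},
    {"fingers": 50, "dx": -1, "dy": 45, "dz": 0, "wx": 0, "wy": 0, "wz": 0},
    {"fingers": 50, "dx": -1, "dy": 45, "dz": -30, "wx": 0, "wy": 0, "wz": 0},
    {"fingers": 50, "dx": -1, "dy": 45, "dz": -65, "wx": 0, "wy": 0, "wz": 0},
    {"fingers": 50, "dx": -1, "dy": 45, "dz": -90, "wx": 0, "wy": 0, "wz": 0},
    {"fingers": 50, "dx": -1, "dy": 45, "dz": -109, "wx": 0, "wy": 0, "wz": 0},
    {"fingers": 50, "dx": -1, "dy": 45, "dz": -109, "wx": 0, "wy": 0, "wz": 0},
  ],
)

```text
time_s: 21.75
eef_pos: [0.5097, -0.0886, 0.1407]
ee_rot: [-0.499, -0.498, 0.511, -0.492]
wrist_force: [-0.6, -0.5, 0.0]
opening: 0.05
```

Run:
```python
from h import *
w=grab("wrist","w13","w13")
```

```text
(no output)
```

View pics/w13.png

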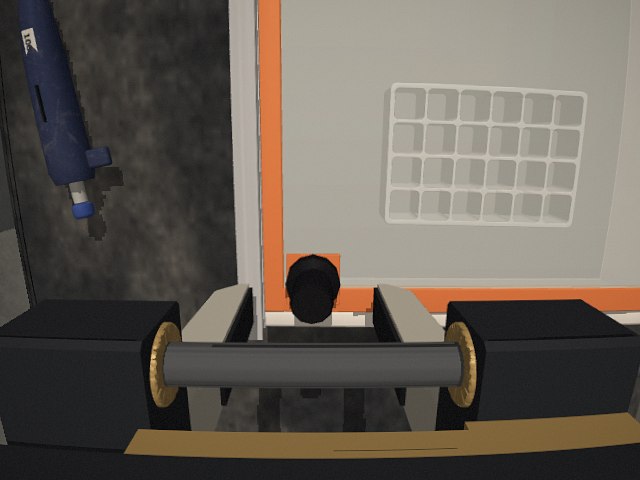

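Request:
apply_moves(
  rows=[
    {"fingers": 50, "dx": 0, "dy": 8, "dz": 0, "wx": 0, "wy": 0, "wz": 0},
    {"fingers": 10, "dx": 0, "dy": 8, "dz": 0, "wx": 0, "wy": 0, "wz": 0},
    {"fingers": 10, "dx": 0, "dy": 8, "dz": 0, "wx": 0, "wy": 0, "wz": 0},
    {"fingers": 10, "dx": 0, "dy": 8, "dz": 0, "wx": 0, "wy": 0, "wz": 0},
    {"fingers": 10, "dx": 0, "dy": 8, "dz": 0, "wx": 0, "wy": 0, "wz": 0},
    {"fingers": 10, "dx": 0, "dy": 8, "dz": 0, "wx": 0, "wy": 0, "wz": 0},
    {"fingers": 10, "dx": 0, "dy": 8, "dz": 0, "wx": 0, "wy": 0, "wz": 0},
  ],
)

```text
time_s: 22.5
eef_pos: [0.5096, -0.0811, 0.1422]
ee_rot: [-0.499, -0.497, 0.512, -0.492]
wrist_force: [-2.8, 0.2, 4.9]
opening: 0.0163
```

Request:
apply_moves(
  rows=[
    {"fingers": 10, "dx": 0, "dy": -2, "dz": 0, "wx": 0, "wy": 0, "wz": 0},
    {"fingers": 10, "dx": 0, "dy": -4, "dz": 0, "wx": 0, "wy": 0, "wz": 0},
    {"fingers": 10, "dx": 0, "dy": -4, "dz": 0, "wx": 0, "wy": 0, "wz": 0},
  ],
)

```text
time_s: 22.8
eef_pos: [0.5096, -0.0824, 0.1422]
ee_rot: [-0.499, -0.499, 0.51, -0.491]
wrist_force: [-2.0, 11.5, 2.1]
opening: 0.0164
```

Request:
apply_moves(
  rows=[
    {"fingers": 10, "dx": 0, "dy": -3, "dz": 0, "wx": 0, "wy": 0, "wz": 0},
    {"fingers": 10, "dx": 0, "dy": -5, "dz": 0, "wx": 0, "wy": 0, "wz": 0},
    {"fingers": 10, "dx": 0, "dy": -5, "dz": 0, "wx": 0, "wy": 0, "wz": 0},
  ],
)

```text
time_s: 23.1
eef_pos: [0.5096, -0.0826, 0.1422]
ee_rot: [-0.5, -0.501, 0.508, -0.491]
wrist_force: [-3.2, 18.5, 2.2]
opening: 0.0165
```

Request:
apply_moves(
  rows=[
    {"fingers": 10, "dx": 0, "dy": 0, "dz": 0, "wx": 0, "wy": 0, "wz": 0},
    {"fingers": 50, "dx": 0, "dy": 0, "dz": 0, "wx": 0, "wy": 0, "wz": 0},
    {"fingers": 50, "dx": 0, "dy": 0, "dz": 0, "wx": 0, "wy": 0, "wz": 0},
    {"fingers": 50, "dx": 0, "dy": 0, "dz": 0, "wx": 0, "wy": 0, "wz": 0},
    {"fingers": 50, "dx": 0, "dy": 0, "dz": 30, "wx": 0, "wy": 0, "wz": 0},
    {"fingers": 50, "dx": 0, "dy": 0, "dz": 70, "wx": 0, "wy": 0, "wz": 0},
    {"fingers": 50, "dx": 0, "dy": -30, "dz": 110, "wx": 0, "wy": 0, "wz": 0},
    {"fingers": 50, "dx": 0, "dy": -75, "dz": 130, "wx": 0, "wy": 0, "wz": 0},
    {"fingers": 50, "dx": 0, "dy": -120, "dz": 150, "wx": 0, "wy": 0, "wz": 0},
    {"fingers": 50, "dx": -10, "dy": -165, "dz": 150, "wx": 0, "wy": 0, "wz": 0},
    {"fingers": 50, "dx": -20, "dy": -210, "dz": 150, "wx": 0, "wy": 0, "wz": 0},
    {"fingers": 50, "dx": -30, "dy": -255, "dz": 150, "wx": 0, "wy": 0, "wz": 0},
  ],
)

```text
time_s: 24.3
eef_pos: [0.4786, -0.3399, 0.2925]
ee_rot: [-0.5, -0.5, 0.508, -0.491]
wrist_force: [1.1, 0.5, 0.2]
opening: 0.05
```

Request:
apply_moves(
  rows=[
    {"fingers": 50, "dx": 0, "dy": -45, "dz": 0, "wx": 0, "wy": 0, "wz": 0},
    {"fingers": 50, "dx": 0, "dy": -90, "dz": 0, "wx": 0, "wy": 0, "wz": 0},
    {"fingers": 50, "dx": 0, "dy": -135, "dz": 0, "wx": 0, "wy": 0, "wz": 0},
    {"fingers": 50, "dx": 0, "dy": -180, "dz": 0, "wx": 0, "wy": 0, "wz": 0},
    {"fingers": 50, "dx": 0, "dy": -225, "dz": 0, "wx": 0, "wy": 0, "wz": 0},
    {"fingers": 50, "dx": 0, "dy": -250, "dz": 0, "wx": 0, "wy": 0, "wz": 0},
    {"fingers": 50, "dx": 0, "dy": -250, "dz": 0, "wx": 0, "wy": 0, "wz": 0},
  ],
)

```text
time_s: 25.0
eef_pos: [0.4761, -0.5946, 0.2909]
ee_rot: [-0.501, -0.499, 0.51, -0.49]
wrist_force: [-0.7, 0.3, -0.1]
opening: 0.0498
```

Run:
```python
from h import *
from plant import telemetry
s=grab("top","t14","t14",(170,150,530,310),2.2);s=grab("side","s14","s14");print(telemetry.read_state()["joint_vel"].round(3))
```

```text
[-0.021 -0.02  -0.021  0.02  -0.004 -0.002 -0.001]
```

View pics/t14.png

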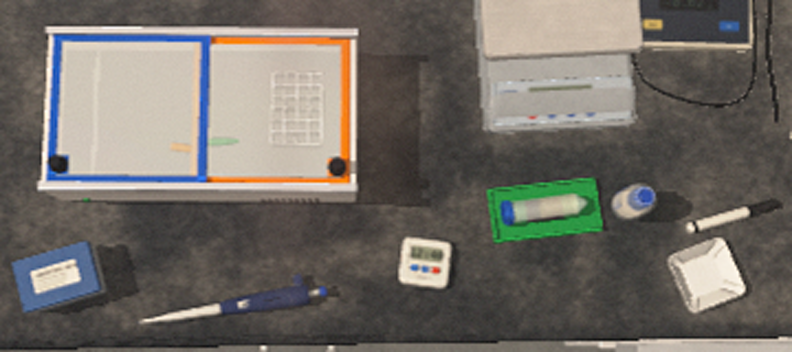

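View pics/s14.png

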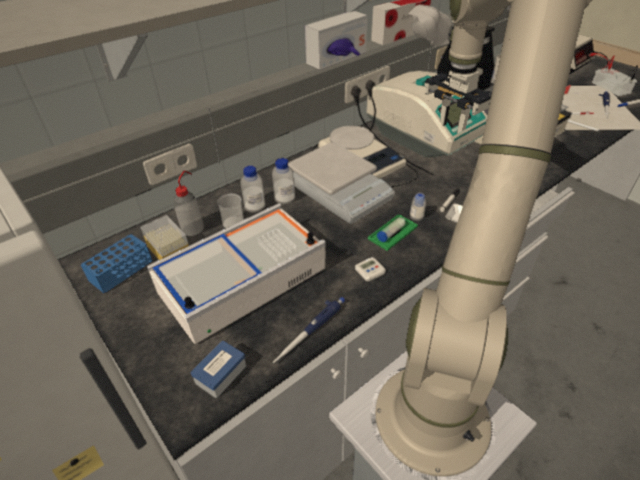

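```bash
python3 -c "
from plant import hand_in, telemetry
print(telemetry.read_state()['time_s']); print(hand_in())"
```

```text
25.1
the job is handed in; nothing more can be done
None
```

The job is done and handed in at 25.1 s. I slid the upper (blue) door fully open and gripped the tube in the left compartment. I laid it lengthwise in the green tray, then pulled both doors shut by their knobs.

**Last checks:**
- **Doors:** The upper door moved about 155 mm when I shut it, and it stopped firmly at 13.5 N. The lower door stopped firmly at 18.5 N. The final pictures show both doors flush with the ends of the case.
- **Tube:** It lies flat and about centred inside the tray walls.
- **Everything else:** To the eye, the rack, microtubes, timer, bottle and box were where they started. I did not measure this. The arm had pulled clear.

**One disagreement:** I had expected the lower knob at y of about −0.0925 by symmetry with the upper door. It stopped at about −0.0825. I took the firm stop and the flush edge as proof that it was shut. Different views also disagreed by up to about 10 mm on knob positions, but the grips worked all the same.

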